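# Put the hand tools back in the foam of the tool drawer

## Task

The job is finished, so clear the hand tools off the bench: lay each of the four tools (screwdriver, scraper, adjustable wrench, side cutters) into the foam recess cut to its own outline in the grey drawer, fully down and flat, the right way round, head away from the robot. Set them down by hand rather than dropping them in, and leave the solder reel and the tape roll where they are.

Things in the scene. Friction and masses are not known exactly. Their poses are not given: they have to be found in the camera images.
- screwdriver_grip (a point): Screwdriver, octagonal black handle 30 mm across, 92 mm long, steel shaft 6 mm thick; 30 mm high, 163 mm long, about 85 g, lying flat on the bench. Point: on its centre line in the handle, half-way up (15 mm), 15 mm from mid-length towards the handle end; 30 mm wide here. x axis: from handle to head; z up.
- scraper_grip (a point): Scraper, wooden handle 26 wide, 18 high, 92 mm long; flat steel blade 56 mm wide; 18 mm high, 163 mm long, about 90 g, lying flat on the bench. Point: on its centre line in the handle, half-way up (9 mm), 15 mm from mid-length towards the handle end; 26 mm wide here. x axis: from handle to head; z up.
- wrench_grip (a point): Steel adjustable wrench, bar handle 16 mm wide, 9 thick, round jaw head 42 wide; 11 mm high, 163 mm long, about 130 g, lying flat on the bench. Point: on its centre line in the handle, half-way up (5.5 mm), 15 mm from mid-length towards the handle end; 16 mm wide here. x axis: from handle to head; z up.
- cutters_grip (a point): Side cutters, two fixed black handles 48 mm over both (gripped together; outer sides parallel 25 mm either side of this point), steel jaws; 13 mm high, 163 mm long, about 110 g, lying flat on the bench. Point: on its centre line in the handle, half-way up (6.5 mm), 15 mm from mid-length towards the handle end; 48 mm wide here. x axis: from handle to head; z up.
- screwdriver_cutout (a point): Dark foam inlay 200 x 100 mm, fixed in the grey drawer, with a pale recess in the outline of the screwdriver, 8 mm wider (shaft slot 16 wide; shaft lies 2 mm above the foam), 10 mm deep, its floor 9 mm above the bench. A dark-floored finger trough as deep, 50 mm in x, crosses the inlay, centred here. Point: where the tool's grip point lies when home, 15 mm above the floor. x axis: towards the recess's head end.
- scraper_cutout (a point): Dark foam inlay 200 x 100 mm, fixed in the grey drawer, with a pale recess in the outline of the scraper, 8 to 13 mm wider all round, 10 mm deep, its floor 9 mm above the bench. A dark-floored finger trough as deep, 50 mm in x, crosses the inlay, centred here. Point: where the tool's grip point lies when home, 9 mm above the floor. x axis: towards the recess's head end.
- wrench_cutout (a point): Dark foam inlay 200 x 100 mm, fixed in the grey drawer, with a pale recess in the outline of the wrench, 8 to 13 mm wider all round, 10 mm deep, its floor 9 mm above the bench. A dark-floored finger trough as deep, 50 mm in x, crosses the inlay, centred here. Point: where the tool's grip point lies when home, 5.5 mm above the floor. x axis: towards the recess's head end.
- cutters_cutout (a point): Dark foam inlay 200 x 100 mm, fixed in the grey drawer, with a pale recess in the outline of the cutters, 8 to 13 mm wider all round, 10 mm deep, its floor 9 mm above the bench. A dark-floored finger trough as deep, 50 mm in x, crosses the inlay, centred here. Point: where the tool's grip point lies when home, 6.5 mm above the floor. x axis: towards the recess's head end.
- reel_centre (a point): Solder reel standing on its flange on the bench, 60 mm across, 42 mm high; the point is its centre. A bystander.
- tape_centre (a point): Roll of amber tape lying flat on the bench, 70 mm across, 25 mm high; the point is its centre. A bystander.

How it is judged (in metres and radians):
At the end, for the whole second after the job is handed in: Each tool lies in the recess of its own outline: its grip point within 18 mm sideways and 3 mm in height of the recess's home point, level within 0.06 rad, along the recess within 0.2 rad, at rest and released (horizontal distance between screwdriver_grip and screwdriver_cutout below 0.018 m and z of screwdriver_grip in the frame of screwdriver_cutout between -0.003 and 0.003 m and angle between each of screwdriver_grip, scraper_grip, wrench_grip, cutters_grip's own z axis and vertical below 0.06 rad and angle between the x axis of screwdriver_grip and the x axis of screwdriver_cutout, either way round below 0.2 rad and linear speed of each of screwdriver, scraper, wrench, cutters below 0.02 m/s and horizontal distance between scraper_grip and scraper_cutout below 0.018 m and z of scraper_grip in the frame of scraper_cutout between -0.003 and 0.003 m and angle between the x axis of scraper_grip and the x axis of scraper_cutout, either way round below 0.2 rad and horizontal distance between wrench_grip and wrench_cutout below 0.018 m and z of wrench_grip in the frame of wrench_cutout between -0.003 and 0.003 m and angle between the x axis of wrench_grip and the x axis of wrench_cutout, either way round below 0.2 rad and horizontal distance between cutters_grip and cutters_cutout below 0.018 m and z of cutters_grip in the frame of cutters_cutout between -0.003 and 0.003 m and angle between the x axis of cutters_grip and the x axis of cutters_cutout, either way round below 0.2 rad); the robot touches nothing.
It fails at once if a tool is let go more than about 40 mm above the drawer or bench ((height (world z) of screwdriver_grip above 0.06 m and contact force between the fingers and screwdriver below 0.02 N) or (height (world z) of scraper_grip above 0.06 m and contact force between the fingers and scraper below 0.02 N) or (height (world z) of wrench_grip above 0.06 m and contact force between the fingers and wrench below 0.02 N) or (height (world z) of cutters_grip above 0.06 m and contact force between the fingers and cutters below 0.02 N)).
It fails at once if the solder reel is pushed out of its place (more than 15 mm) (distance of reel_centre from where it was at the start of the episode above 0.015 m).
It fails at once if the tape roll is pushed out of its place (more than 15 mm) (distance of tape_centre from where it was at the start of the episode above 0.015 m).
It also fails if it takes over 112 s, if anything falls off the work surface, if the arm or the gripper's body presses on something with over 40 N, if the wrist force passes 120 N, or if a joint passes its speed limit or range.

## Robot

A 6-joint arm with a two-finger parallel gripper is mounted at the origin on the work surface. World frame = base frame: x ahead of the robot, y to its left, z up, the work surface at z = 0. Lengths are in mm, angles in rad, forces in N, time in s.
With the tool pointing down it reaches from about 350 to 975 mm from the base axis. Payload 7.1 kg.
Tool frame: the origin (TCP) lies on the centre line of the jaws, within the pads' length; the fingertips stand 8 mm ahead of it and the grasp point (between the pads) lies 11 mm behind it; z points along the fingers, x is the direction in which the jaws open and shut, and the axes are right-handed (so a half turn about z gives the same grasp; the last joint's range is limited). The gripper opens to 88 mm and grips with 3 to 60 N. Pads are 20 mm wide; open, the fingers measure 115 mm over their backs; the gripper's body (75 mm by 178 mm) begins 61 mm behind the grasp point.
Start: joints at [1.274, 0.423, 1.63, -0, 1.089, -0.019], TCP at [171.369, 601.03, 230.675] pointing down, gripper open.
Joint ranges: [-3, 3], [-0.9, 2.11], [0.09, 2.58], [-1.31, 4.45], [0.11, 2.69], [-2.54, 2.54]. Speed limits (rad/s): [2.39, 2.39, 3.01, 3.14, 3.14, 3.14].

## Interface

Orientations are given as a rotation vector (axis times angle).
In Python, from workcell import ctrl gives the robot as it stands.
- The arm moves only by the shell command python3 -m handwheel 'ROWS'. ROWS is JSON, a list of rows, each a list of 3 entries, a list of its own where there are three numbers: the turn, a rotation vector about the tool's x, y, z in rad, then the shift along the tool's x, y, z in mm, then the opening, from 0 (shut) to 1 (fully open). In form: [[[ax, ay, az], [tx, ty, tz], jaw], ...]. A call has exactly 10 rows; each row shifts and turns the pose as measured when the row begins, along the tool's axes as they then stand; what a row does not reach is not made up. A row lasts 1/12 s, in which the tool goes at most 41.7 mm and 7.16 degrees, less where a joint would pass 70% of its speed; a pose out of reach is approached as far as the arm can. A call with a gripper value outside its range is refused whole. The fingers move at their own pace and stop on an object; the grip force is fixed at half the most. Time passes only in rows, so rows that do not move let the fingers close, or fill a call up. It gives the time, the measured TCP pose, the force and the opening at its end, in the units of the state.
- ctrl.get_obs(): the state, without advancing time (a new reading comes with each control period).
- ctrl.get_image(name): name is "scene" or "top" or "wrist"; returns a dict with "pixels" (480x640x3 uint8, red, green, blue), "camera_matrix" (3x3 intrinsics, pixels), "rvec" (rotation vector, rad) and "tvec" (3), from world to camera coordinates, as OpenCV has them. Camera axes: x right, y down, z forward; pixel columns grow to the right and rows downward; lengths in mm; the calibration is good to about 2 mm. A picture is of the moment at which its call begins. There is no depth.
- ctrl.close_job(): hands the job in, once; it reports no verdict.
Trained networks look in a picture, given as the dict that the camera call returned (one of the last four; its "shot" number tells which), for a name from the list of things; names that differ only in an ending like _2 or _b are one class to them, and where a whole thing is asked for, a point or a joint stands for the part that bears it (a point fixed in the world has none). Each returns a list of dicts, best first, with "score" (0 to 1); they miss things now and then, are a little off and sometimes report something else, mostly with a low value. They report only what shows in the picture. A call takes as long as a camera call.
- ctrl.look_for(picture, query): "position" ([x, y, z] in mm, in the coordinates of the camera as it stood for that picture, good to about 4 mm: the middle of the surface that is visible of it).
- ctrl.spot_point(picture, query): "position" ([x, y, z] in mm, in the coordinates of the camera as it stood for that picture, good to about 4 mm: a listed point, or the origin of a listed thing).
The state is a dict: "t": time; "qpos": joint angles; "qvel": joint speeds; "joint_torque": joint torques, N m; "ee_pos": TCP position; "orientation": TCP orientation; "ft_force": force on the tool from outside, world axes, zero at the start; "moment": the same for the moment, N m; "width": finger opening in mm.
Only numpy, scipy, OpenCV 4.12 (cv2) and the standard library are available. Lean on these libraries where they do the work, as an engineer would, in place of code of your own. Each camera call takes 0.05 s, during which the arm holds its last target.

## Working session

There is one attempt and no reset: what is moved stays moved. The work goes in short steps, Python scripts to look and compute and a shell command to move; the robot and the scene stay as the last step left them, time stands still between calls to the robot, and variables do not carry over. Pictures are saved under pics/ and viewed, and the job is handed in when it is done.

```bash
mkdir -p pics; ls; python3 - <<'E'
from workcell import ctrl
import cv2
o=ctrl.get_obs();print({k:o[k] for k in ('t','ee_pos','orientation','width')})
for n in ('top','scene'):
    p=ctrl.get_image(n);cv2.imwrite(f'pics/{n}0.png',p['pixels'][:,:,::-1])
    print(n,p['rvec'],p['tvec'],p['camera_matrix'])
E
```

```text
pics
{'t': 0.0, 'ee_pos': array([171.21161284, 600.53672875, 229.91812811]), 'orientation': array([ 2.50688512e+00,  1.89198151e+00, -1.87200056e-03]), 'width': 87.85866331355408}
top [ 2.17884102 -2.17254524  0.11769693] [ 34.78439099 601.94440673 989.41765489] [[447.70243029   0.         323.66140317]
 [  0.         447.70243029 242.11662485]
 [  0.           0.           1.        ]]
scene [ 1.82487369  1.9668804  -0.59224493] [  -3.51528243 -460.42747443 1805.03891591] [[534.03699054   0.         324.61948033]
 [  0.         534.03699054 240.59090009]
 [  0.           0.           1.        ]]
```

View pics/top0.png

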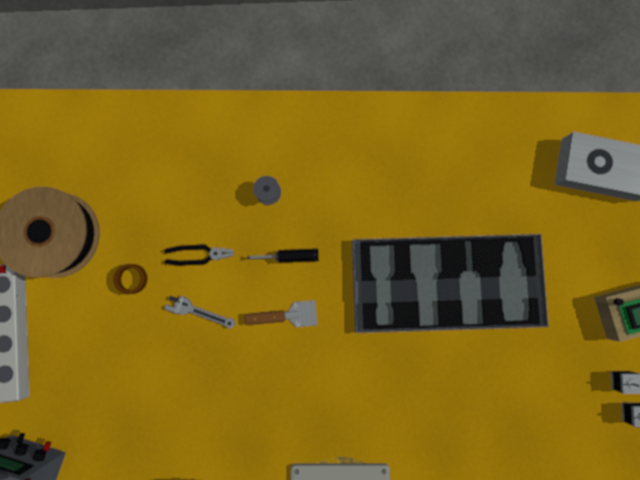

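View pics/scene0.png

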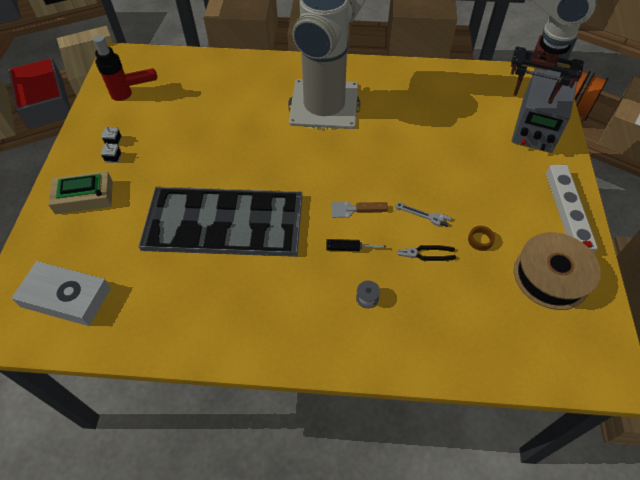

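Top view: the drawer is on the right at (355-545, 235-330). From left to right its recesses are wrench, scraper, screwdriver and cutters, with the heads up. The tools lie at cutters (200,255), screwdriver (282,256), wrench (200,312) and scraper (280,314).

```bash
cat > h.py <<'E'
import numpy as np, cv2
from workcell import ctrl
def RT(p): 
    return cv2.Rodrigues(np.array(p['rvec'],float))[0], np.array(p['tvec'],float).ravel()
def c2w(p,x): R,t=RT(p); return R.T@(np.array(x)-t)
def px(p,u,v,z):
    R,t=RT(p); d=R.T@np.linalg.inv(p['camera_matrix'])@np.array([u,v,1.]); c=-R.T@t
    return c+d*(z-c[2])/d[2]
def w2p(p,X):
    R,t=RT(p); q=p['camera_matrix']@(R@np.array(X,float)+t); return q[:2]/q[2]
def st():
    o=ctrl.get_obs(); R=cv2.Rodrigues(np.array(o['orientation']))[0]; return o,R
E
python3 - <<'E'
from h import *
for n in ('top','scene'):
    p=ctrl.get_image(n)
    for k in ['screwdriver','scraper','wrench','cutters']:
        for s in ('_grip','_cutout'):
            r=ctrl.spot_point(p,k+s)
            print(n,k+s,[(c2w(p,q['position']).round(0).tolist(),round(q['score'],2)) for q in r[:2]])
    for k in ('reel_centre','tape_centre'):
        r=ctrl.spot_point(p,k);print(n,k,[(c2w(p,q['position']).round(0).tolist(),round(q['score'],2)) for q in r[:2]])
    if n=='top':
        im=p['pixels'][:,:,::-1]
        cv2.imwrite('pics/z1.png',cv2.resize(im[220:340,150:330],None,fx=4.4,fy=4.4,interpolation=cv2.INTER_CUBIC))
        cv2.imwrite('pics/z2.png',cv2.resize(im[220:340,345:555],None,fx=3.8,fy=3.8,interpolation=cv2.INTER_CUBIC))
o,R=st();print(o['t'],R.round(3).tolist())
E
```

```text
top screwdriver_grip [([574.0, 115.0, 16.0], 0.91)]
top screwdriver_cutout [([498.0, -304.0, 28.0], 0.7), ([515.0, 477.0, 16.0], 0.27)]
top scraper_grip [([432.0, 149.0, 10.0], 0.88)]
top scraper_cutout [([495.0, -203.0, 18.0], 0.75)]
top wrench_grip [([437.0, 306.0, 10.0], 0.64)]
top wrench_cutout [([496.0, -104.0, 14.0], 0.74)]
top cutters_grip [([578.0, 340.0, 7.0], 0.69)]
top cutters_cutout [([500.0, -402.0, 14.0], 0.59)]
top reel_centre []
top tape_centre [([514.0, 477.0, 17.0], 0.63)]
scene screwdriver_grip [([567.0, 118.0, 14.0], 0.79)]
scene screwdriver_cutout [([498.0, -302.0, 25.0], 0.85)]
scene scraper_grip [([431.0, 148.0, 11.0], 0.62), ([510.0, 478.0, 13.0], 0.52)]
scene scraper_cutout [([491.0, -197.0, 18.0], 0.88)]
scene wrench_grip [([434.0, 305.0, 9.0], 0.95)]
scene wrench_cutout [([487.0, -101.0, 18.0], 0.74)]
scene cutters_grip [([574.0, 341.0, 11.0], 0.59)]
scene cutters_cutout [([499.0, -400.0, 16.0], 0.61)]
scene reel_centre [([719.0, 169.0, 23.0], 0.81)]
scene tape_centre [([509.0, 478.0, 12.0], 0.75)]
1.2 [[0.274, 0.962, 0.0], [0.962, -0.274, -0.0], [-0.0, 0.0, -1.0]]
```

View pics/z1.png

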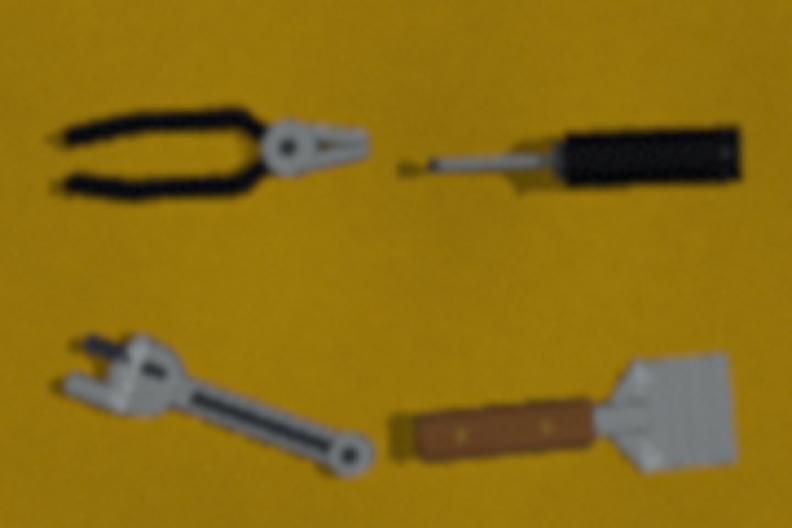

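View pics/z2.png

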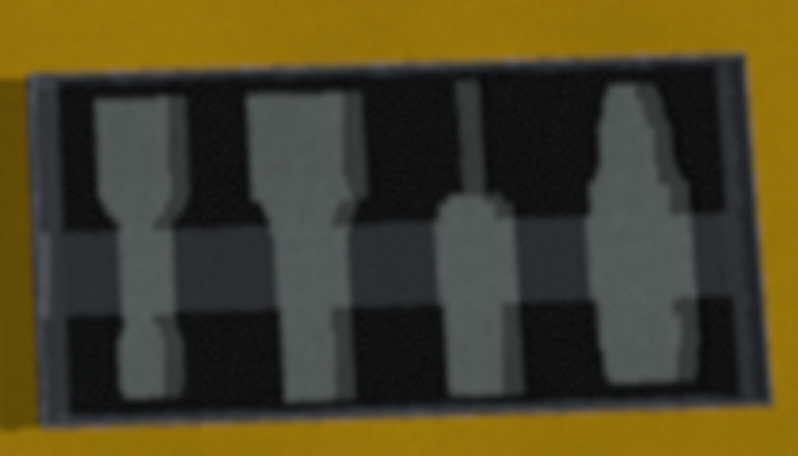

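```bash
cat >> h.py <<'E'
def plan(x,y,z,yaw,cur=None):
    """yaw deg of jaw axis (mod 180). prints turn about tool z, then shift in tool axes AFTER turning, and tilt errors"""
    o,R=st(); c=np.degrees(np.arctan2(R[1,0],R[0,0])); d=(yaw-c)
    if cur is None: d=(d+90)%180-90
    psi=np.radians(c+d); Rn=np.array([[np.cos(psi),np.sin(psi),0],[np.sin(psi),-np.cos(psi),0],[0,0,-1]])
    sh=Rn.T@(np.array([x,y,z])-o['ee_pos']); rv=cv2.Rodrigues(R.T@Rn)[0].ravel()
    print('t',round(o['t'],2),'pos',o['ee_pos'].round(1),'yaw',round(c,1),'w',round(o['width'],1),'j6',round(o['qpos'][5],2),'| turn',rv.round(3),'shift',sh.round(1),'rows',round(abs(d)/7.16,1))
E
python3 - <<'E'
from h import *
p=ctrl.get_image('top')
f=lambda q,z:px(p,150+q[0]/4.4,220+q[1]/4.4,z)[:2]
for n,a,zt,b,zh in [('cutters',(62,163),6,(368,143),6),('screwdriver',(740,154),15,(430,165),15),('wrench',(372,462),6,(72,365),6),('wrench_axis',(350,455),9,(148,375),9),('scraper',(415,437),12,(733,410),3)]:
    A=f(a,zt);B=f(b,zh);u=(B-A)/np.linalg.norm(B-A)
    m=(A+B)/2
    print(n,A.round(1),B.round(1),'len',np.linalg.norm(B-A).round(1),'yaw',np.degrees(np.arctan2(u[1],u[0])).round(1),'grip',(m-15*u).round(1))
g=lambda q,z:px(p,345+q[0]/3.8,220+q[1]/3.8,z)[:2].round(1)
print('foam corners', [g(q,19) for q in [(60,88),(715,68),(738,395),(70,408)]])
print('trough edge', g((55,232),19),g((722,213),19), g((62,313),9),g((735,297),9))
for n,q1,q2 in [('wr',(130,96),(147,400)),('scr',(297,92),(316,401)),('sd',(465,80),(482,396)),('cut',(626,84),(648,382))]:
    print(n,g(q1,9),g(q2,9))
E
```

```text
cutters [568.2 405.2] [579.3 244.9] len 160.6 yaw -86.1 grip [572.7 340. ]
screwdriver [573.4  48.9] [567.2 210.7] len 161.9 yaw 92.2 grip [570.9 114.8]
wrench [413.4 239.2] [463.  396.1] len 164.5 yaw 72.5 grip [433.7 303.4]
wrench_axis [417.2 250.1] [458.  355.6] len 113.1 yaw 68.9 grip [432.2 288.9]
scraper [426.7 216.2] [440.2  52.1] len 164.6 yaw -85.3 grip [432.2 149.1]
foam corners [array([600.7, -49. ]), array([ 614.3, -447.9]), array([ 417.9, -453.2]), array([409.7, -53.8])]
trough edge [513.9 -45.5] [ 526.3 -448.3] [465.3 -50.4] [ 475.8 -458.9]
wr [596.9 -92.7] [ 413.6 -101.2]
scr [ 599.7 -195.1] [ 413.2 -202.9]
sd [ 607.5 -298.5] [ 416.3 -303.1]
cut [ 605.3 -397.5] [ 424.8 -403.8]
```

```bash
python3 -c "
from h import *
plan(573,340,150,4)"; python3 -m handwheel '[[[0,0,0.124],[0,0,8],1],[[0,0,0.124],[0,0,8],1],[[0,0,0.124],[0,0,8],1],[[0,0,0.124],[0,0,8],1],[[0,0,0.124],[0,0,8],1],[[0,0,0.124],[0,0,8],1],[[0,0,0.124],[0,0,8],1],[[0,0,0.124],[0,0,8],1],[[0,0,0.124],[0,0,8],1],[[0,0,0.107],[0,0,8],1]]'; python3 -c "
from h import *
plan(573,340,150,4)"
```

```text
t 1.25 pos [171.4 601.  230.7] yaw 74.1 w 87.7 j6 -0.02 | turn [-0.     0.     1.223] shift [382.5 288.4  80.7] rows 9.8
t: 2.08
ee_pos: [172.0, 603.2, 150.0]
orientation: [-3.135, -0.08, -0.003]
ft_force: [-0.8, -0.3, -1.7]
width: 88.0
t 2.08 pos [172.  603.2 150. ] yaw 2.9 w 88.0 j6 1.22 | turn [-0.005 -0.002 -0.019] shift [381.7 290.5  -0. ] rows 0.1
```

```bash
python3 -m handwheel '[[[0,0,0],[31,24,0],1],[[0,0,0],[31,24,0],1],[[0,0,0],[31,24,0],1],[[0,0,0],[31,24,0],1],[[0,0,0],[31,24,0],1],[[0,0,0],[31,24,0],1],[[0,0,0],[31,24,0],1],[[0,0,0],[31,24,0],1],[[0,0,0],[31,24,0],1],[[0,0,0],[31,24,0],1]]'; python3 -c "
from h import *
plan(573,340,120,4)"
```

```text
t: 2.92
ee_pos: [499.7, 373.7, 147.1]
orientation: [-3.134, -0.088, -0.002]
ft_force: [-0.3, 1.2, -0.5]
width: 87.9
t 2.92 pos [499.7 373.7 147.1] yaw 3.2 w 87.9 j6 0.56 | turn [-0.006 -0.001 -0.014] shift [70.8 38.7 27.1] rows 0.1
```

```bash
python3 -m handwheel '[[[0,0,-0.014],[15,8,6],1],[[0,0,0],[15,8,6],1],[[0,0,0],[15,8,6],1],[[0,0,0],[15,8,6],1],[[0,0,0],[11,7,3],1],[[0,0,0],[0,0,0],1],[[0,0,0],[0,0,0],1],[[0,0,0],[0,0,0],1],[[0,0,0],[0,0,0],1],[[0,0,0],[0,0,0],1]]'; python3 - <<'E'
from h import *
plan(573,340,10,4)
p=ctrl.get_image('wrist');cv2.imwrite('pics/w1.png',p['pixels'][:,:,::-1])
r=ctrl.spot_point(p,'cutters_grip');print([(c2w(p,q['position']).round(0).tolist(),round(q['score'],2)) for q in r[:2]])
E
```

```text
t: 3.75
ee_pos: [583.5, 332.3, 119.6]
orientation: [-3.133, -0.097, -0.006]
ft_force: [0.0, 0.5, 1.0]
width: 87.9
t 3.75 pos [583.5 332.3 119.6] yaw 3.6 w 87.9 j6 0.43 | turn [-0.007 -0.004 -0.008] shift [ -9.9  -8.4 109.6] rows 0.1
[]
```

View pics/w1.png

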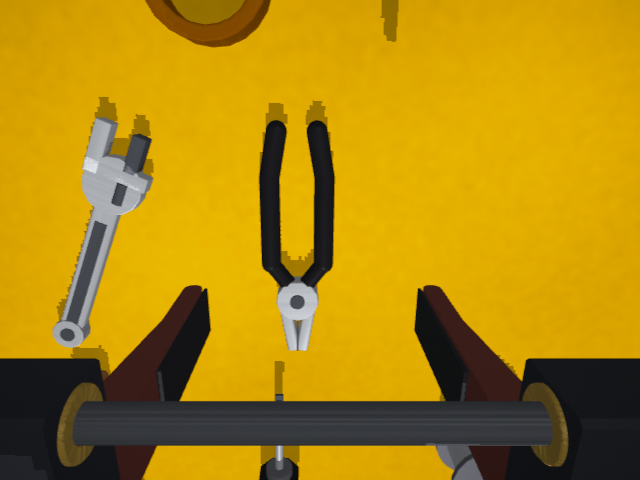

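The wrist view shows the cutters, with handle ends at (277,125) and (317,125) and the jaw tip at (298,350). The wrench runs from its hole at (68,334) to its hub at (114,185).

```bash
cat >> h.py <<'E'
def axis(p,a,za,b,zb,L=None):
    A=px(p,*a,za)[:2];B=px(p,*b,zb)[:2];u=(B-A)/np.linalg.norm(B-A);m=(A+B)/2
    print(A.round(1),B.round(1),'len',np.linalg.norm(B-A).round(1),'yaw',np.degrees(np.arctan2(u[1],u[0])).round(1),'grip',(m-15*u).round(1))
E
python3 - <<'E'
from h import *
p=ctrl.get_image('wrist')
axis(p,(297,124),6.5,(298.5,350),6)
axis(p,(295.5,235),6.5,(298.5,300),11)
axis(p,(68,334),10,(114,185),11)
print(px(p,261,222,6.5),px(p,334,222,6.5))
plan(573,340,10,4)
E
```

```text
[569.6 404.3] [578.9 246.3] len 158.3 yaw -86.6 grip [573.3 340.3]
[572.3 333.3] [576.7 288.4] len 45.1 yaw -84.3 grip [573.  325.8]
[416.8 252.1] [457.4 360.5] len 115.8 yaw 69.5 grip [431.8 292.2]
[549.26761134 340.81984      6.5       ] [596.97596157 343.73935651   6.5       ]
t 3.9 pos [583.7 332.3 119.7] yaw 3.6 w 87.7 j6 0.43 | turn [-0.007 -0.005 -0.008] shift [-10.2  -8.4 109.7] rows 0.1
```

```bash
python3 -m handwheel '[[[0,0,0],[-5,-4,12],1],[[0,0,0],[-5,-4,12],1],[[0,0,0],[0,0,12],1],[[0,0,0],[0,0,12],1],[[0,0,0],[0,0,12],1],[[0,0,0],[0,0,12],1],[[0,0,0],[0,0,6],1],[[0,0,0],[0,0,0],1],[[0,0,0],[0,0,0],1],[[0,0,0],[0,0,0],1]]'; python3 - <<'E'
from h import *
plan(573.2,340.2,11,3.7)
E
```

```text
t: 4.73
ee_pos: [569.8, 341.0, 30.3]
orientation: [-3.135, -0.1, 0.0]
ft_force: [-0.2, -0.6, 0.0]
width: 87.9
t 4.73 pos [569.8 341.   30.3] yaw 3.7 w 87.9 j6 0.45 | turn [-0.005 -0.    -0.001] shift [ 3.3  1.  19.3] rows 0.0
```

```bash
python3 -m handwheel '[[[0,0,0],[1,0,4],1],[[0,0,0],[1,0,4],1],[[0,0,0],[0.5,0,4],1],[[0,0,0],[0,0,2],1],[[0,0,0],[0,0,1],1],[[0,0,0],[0,0,0],1],[[0,0,0],[0,0,0],0],[[0,0,0],[0,0,0],0],[[0,0,0],[0,0,0],0],[[0,0,0],[0,0,0],0]]'; python3 - <<'E'
from h import *
plan(573.2,340.2,11,3.7)
E
```

```text
t: 5.57
ee_pos: [574.8, 342.0, 16.7]
orientation: [-3.132, -0.099, -0.007]
ft_force: [0.6, 0.4, 0.7]
width: 64.6
t 5.57 pos [574.8 342.   16.7] yaw 3.6 w 64.6 j6 0.45 | turn [-0.008 -0.005 -0.001] shift [-1.7  1.7  5.7] rows 0.0
```

```bash
python3 -m handwheel '[[[0,0,0],[-1,1,2],0.8],[[0,0,0],[0,0.5,2],0.8],[[0,0,0],[0,0,1],0.8],[[0,0,0],[0,0,0],0.8],[[0,0,0],[0,0,0],0],[[0,0,0],[0,0,0],0],[[0,0,0],[0,0,0],0],[[0,0,0],[0,0,0],0],[[0,0,0],[0,0,0],0],[[0,0,0],[0,0,0],0]]'; python3 - <<'E'
from h import *
plan(573.2,340.2,11,3.7)
E
```

```text
t: 6.4
ee_pos: [573.7, 340.4, 11.3]
orientation: [-3.132, -0.099, -0.007]
ft_force: [0.0, 0.7, -0.3]
width: 47.0
t 6.4 pos [573.7 340.4  11.3] yaw 3.6 w 47.0 j6 0.45 | turn [-0.008 -0.005 -0.001] shift [-0.5  0.1  0.3] rows 0.0
```

```bash
python3 -m handwheel '[[[0,0,0],[0,0,-8],0],[[0,0,0],[0,0,-12],0],[[0,0,-0.12],[0,0,-12],0],[[0,0,-0.12],[0,0,-12],0],[[0,0,-0.12],[0,0,-12],0],[[0,0,-0.12],[0,0,-12],0],[[0,0,-0.12],[0,0,-12],0],[[0,0,-0.12],[0,0,-6],0],[[0,0,-0.12],[0,0,0],0],[[0,0,-0.12],[0,0,0],0]]'; python3 - <<'E'
from h import *
plan(500,-401,90,91.7)
E
```

```text
t: 7.23
ee_pos: [573.5, 339.9, 110.3]
orientation: [-2.707, -1.584, -0.017]
ft_force: [0.1, 0.2, -2.2]
width: 47.3
t 7.23 pos [573.5 339.9 110.3] yaw 60.7 w 47.3 j6 -0.55 | turn [ 0.004 -0.011 -0.542] shift [-738.3  -95.5   20.3] rows 4.3
```

```bash
python3 -m handwheel '[[[0,0,-0.12],[0,0,0],0],[[0,0,-0.12],[0,0,0],0],[[0,0,-0.12],[0,0,0],0],[[0,0,-0.08],[0,0,0],0],[[0,0,0],[-15,-2,0],0],[[0,0,0],[-30,-4,0],0],[[0,0,0],[-35,-5,0],0],[[0,0,0],[-35,-5,0],0],[[0,0,0],[-35,-5,0],0],[[0,0,0],[-35,-5,0],0]]'; python3 -m handwheel '[[[0,0,0],[-35,-4.5,0],0],[[0,0,0],[-35,-4.5,0],0],[[0,0,0],[-35,-4.5,0],0],[[0,0,0],[-35,-4.5,0],0],[[0,0,0],[-35,-4.5,0],0],[[0,0,0],[-35,-4.5,0],0],[[0,0,0],[-35,-4.5,0],0],[[0,0,0],[-30,-4,0],0],[[0,0,0],[-15,-2,0],0],[[0,0,0],[0,0,0],0]]'; python3 - <<'E'
from h import *
plan(500,-401,90,91.7)
E
```

```text
t: 8.07
ee_pos: [538.4, 154.3, 119.0]
orientation: [2.275, 2.164, 0.039]
ft_force: [0.7, -0.4, -1.0]
width: 47.3
t: 8.9
ee_pos: [471.0, -156.8, 121.6]
orientation: [2.305, 2.123, 0.043]
ft_force: [-1.1, -0.2, -1.0]
width: 47.3
t 8.9 pos [ 471.  -156.8  121.6] yaw 85.3 w 47.3 j6 -1.87 | turn [ 0.025 -0.013 -0.112] shift [-244.9   21.8   31.6] rows 0.9
```

```bash
python3 -m handwheel '[[[0.01,-0.005,-0.04],[-15,2,0],0],[[0.01,-0.005,-0.04],[-28,3,0],0],[[0.005,0,-0.03],[-30,3,2],0],[[0,0,0],[-30,3,2],0],[[0,0,0],[-30,3,2],0],[[0,0,0],[-30,3,2],0],[[0,0,0],[-30,2,2],0],[[0,0,0],[-20,2,0],0],[[0,0,0],[-10,0,0],0],[[0,0,0],[0,0,0],0]]'; python3 - <<'E'
from h import *
plan(500,-401,90,91.7)
E
```

```text
t: 9.73
ee_pos: [488.1, -386.3, 116.0]
orientation: [-2.204, -2.236, -0.002]
ft_force: [-0.9, -0.3, -1.3]
width: 47.3
t 9.73 pos [ 488.1 -386.3  116. ] yaw 90.8 w 47.3 j6 -2.28 | turn [ 0.    -0.002 -0.015] shift [-15.1  11.4  26. ] rows 0.1
```

```bash
python3 -m handwheel '[[[0,0,-0.015],[-4,3,4],0],[[0,0,0],[-4,3,4],0],[[0,0,0],[-3,2,4],0],[[0,0,0],[-1,1,4],0],[[0,0,0],[0,0,4],0],[[0,0,0],[0,0,4],0],[[0,0,0],[0,0,4],0],[[0,0,0],[0,0,2],0],[[0,0,0],[0,0,0],0],[[0,0,0],[0,0,0],0]]'; python3 - <<'E'
from h import *
plan(500,-401,20.5,91.7)
p=ctrl.get_image('wrist');cv2.imwrite('pics/w2.png',p['pixels'][:,:,::-1])
for k in ('cutters','screwdriver','scraper','wrench'):
    r=ctrl.spot_point(p,k+'_cutout');print(k,[(c2w(p,q['position']).round(1).tolist(),round(q['score'],2)) for q in r[:2]])
E
```

```text
t: 10.57
ee_pos: [497.5, -391.0, 82.1]
orientation: [-2.178, -2.253, -0.003]
ft_force: [0.4, -0.0, -1.2]
width: 47.3
t 10.57 pos [ 497.5 -391.    82.1] yaw 91.9 w 47.3 j6 -2.29 | turn [-0.004 -0.007  0.004] shift [-10.    2.2  61.6] rows 0.0
cutters [([497.3, -394.8, 20.0], 0.68)]
screwdriver [([495.1, -296.4, 26.0], 0.8)]
scraper []
wrench []
```

View pics/w2.png

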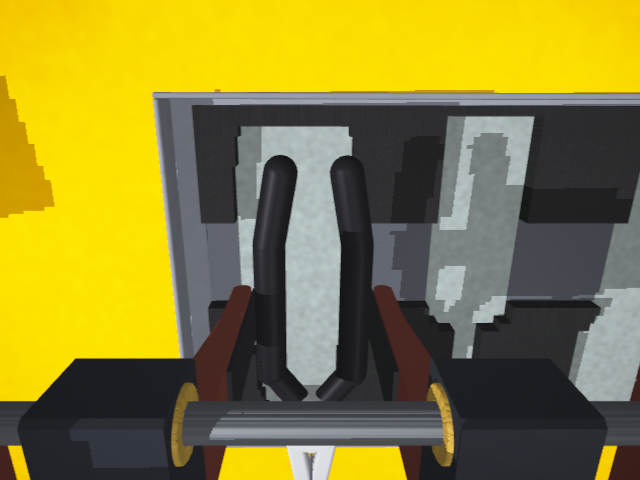

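```bash
python3 - <<'E'
from h import *
p=ctrl.get_image('wrist')
for q,z in [((238,127),19),((350,127),19),((236,222),19),((210,302),19),((448,116),19),((534,116),19),((520,222),19),((522,302),19),((440,222),19),((278,157),55),((347,157),55)]: print(q,px(p,*q,z).round(1))
E
```

```text
(238, 127) [ 426.  -429.3   19. ]
(350, 127) [ 424.2 -373.5   19. ]
(236, 222) [ 475.3 -431.3   19. ]
(210, 302) [ 522.8 -447.    19. ]
(448, 116) [ 417.2 -325.3   19. ]
(534, 116) [ 415.8 -282.5   19. ]
(520, 222) [ 470.4 -279.5   19. ]
(522, 302) [ 517.4 -269.6   19. ]
(440, 222) [ 471.8 -322.4   19. ]
(278, 157) [ 435.6 -406.8   55. ]
(347, 157) [ 434.6 -377.5   55. ]
```

```bash
python3 -m handwheel '[[[0,0,0],[-3,0.5,4],0],[[0,0,0],[-3,0,4],0],[[0,0,0],[-1,0,4],0],[[0,0,0],[0,0,4],0],[[0,0,0],[0,0,4],0],[[0,0,0],[0,0,4],0],[[0,0,0],[0,0,4],0],[[0,0,0],[0,0,2],0],[[0,0,0],[0,0,0],0],[[0,0,0],[0,0,0],0]]'; python3 - <<'E'
from h import *
plan(498.3,-399,20.5,91.7)
E
```

```text
t: 11.7
ee_pos: [498.0, -399.1, 48.7]
orientation: [-2.179, -2.253, -0.003]
ft_force: [0.1, 0.4, -0.6]
width: 47.5
t 11.7 pos [ 498.  -399.1   48.7] yaw 91.9 w 47.5 j6 -2.3 | turn [-0.004 -0.006  0.003] shift [ 0.1  0.3 28.2] rows 0.0
```

```bash
python3 -m handwheel '[[[0,0,0],[0,0,4],0],[[0,0,0],[0,0,4],0],[[0,0,0],[0,0,4],0],[[0,0,0],[0,0,4],0],[[0,0,0],[0,0,3],0],[[0,0,0],[0,0,2],0],[[0,0,0],[0,0,2],0],[[0,0,0],[0,0,1],0],[[0,0,0],[0,0,0],0],[[0,0,0],[0,0,0],0]]'; python3 - <<'E'
from h import *
plan(498.3,-399,20.5,91.7)
E
```

```text
t: 12.53
ee_pos: [498.3, -398.9, 22.3]
orientation: [-2.179, -2.254, -0.003]
ft_force: [-0.5, 0.9, -1.9]
width: 47.4
t 12.53 pos [ 498.3 -398.9   22.3] yaw 91.9 w 47.4 j6 -2.3 | turn [-0.003 -0.006  0.004] shift [-0.1  0.   1.8] rows 0.0
```

```bash
python3 -m handwheel '[[[0,0,0],[0,0,1],0],[[0,0,0],[0,0,0.6],0],[[0,0,0],[0,0,0.3],0],[[0,0,0],[0,0,0],0],[[0,0,0],[0,0,0],0.66],[[0,0,0],[0,0,0],0.66],[[0,0,0],[0,0,0],0.66],[[0,0,0],[0,0,0],0.66],[[0,0,0],[0,0,0],0.66],[[0,0,0],[0,0,0],0.66]]'; python3 - <<'E'
from h import *
plan(498.3,-399,20.5,91.7)
E
```

```text
t: 13.37
ee_pos: [499.4, -399.9, 21.9]
orientation: [-2.182, -2.256, -0.003]
ft_force: [0.3, 0.1, -0.7]
width: 58.0
t 13.37 pos [ 499.4 -399.9   21.9] yaw 91.9 w 58.0 j6 -2.3 | turn [-0.001 -0.004  0.004] shift [ 0.9 -1.   1.4] rows 0.0
```

```bash
python3 -m handwheel '[[[0,0,0],[0,0,-5],0.66],[[0,0,0],[0,0,-10],0.66],[[0,0,0],[0,0,-12],0.66],[[0,0,0],[0,0,-14],0.66],[[0,0,0],[0,0,-14],0.66],[[0,0,0],[0,0,-14],0.66],[[0,0,0],[0,0,-14],0.66],[[0,0,0],[0,0,-14],0.66],[[0,0,0],[0,0,-4],0.66],[[0,0,0],[0,0,0],0.66]]'; python3 - <<'E'
from h import *
plan(432,149,120,95)
p=ctrl.get_image('wrist');cv2.imwrite('pics/w3.png',p['pixels'][:,:,::-1])
p=ctrl.get_image('top');cv2.imwrite('pics/t3.png',cv2.resize(p['pixels'][220:340,345:555,::-1],None,fx=3.8,fy=3.8,interpolation=cv2.INTER_CUBIC))
E
```

```text
t: 14.2
ee_pos: [500.3, -401.1, 136.7]
orientation: [2.183, 2.257, 0.004]
ft_force: [-0.8, -0.9, -0.2]
width: 58.0
t 14.2 pos [ 500.3 -401.1  136.7] yaw 91.9 w 58.0 j6 -2.3 | turn [ 0.003 -0.    -0.054] shift [553.9 -20.1  16.7] rows 0.4
```

View pics/w3.png

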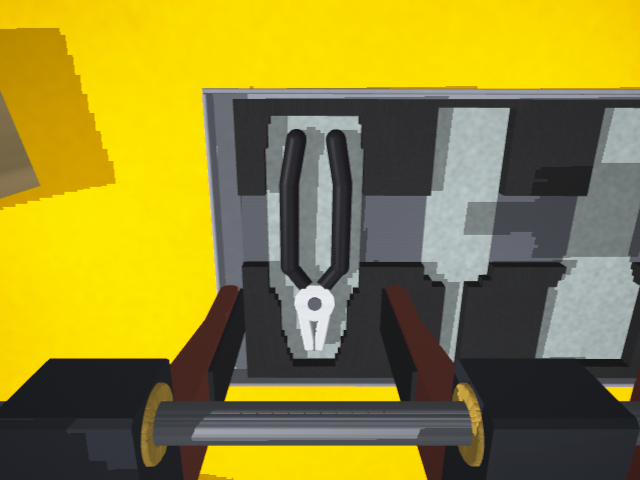

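View pics/t3.png

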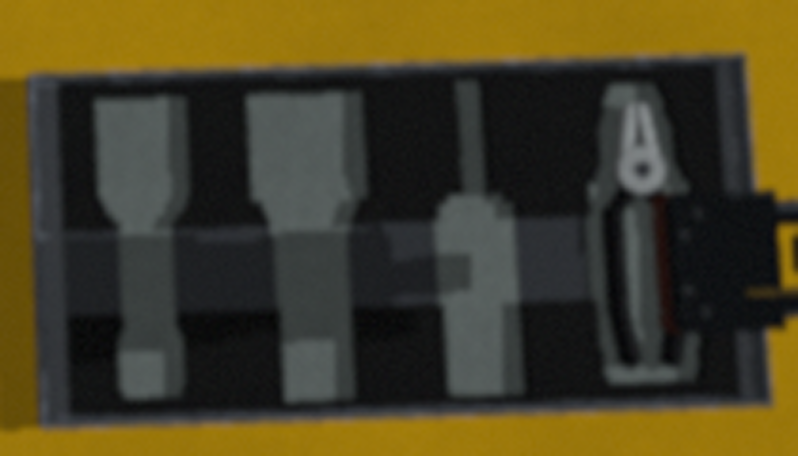

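The cutters lie inside their recess, handle ends at (297,135) and (337,135), jaws at (314,345), with a margin all round. Next is the screwdriver.

```bash
python3 -m handwheel '[[[0,0,0.12],[0,0,0],1],[[0,0,0.12],[0,0,0],1],[[0,0,0.12],[0,0,0],1],[[0,0,0.12],[0,0,0],1],[[0,0,0.12],[0,0,0],1],[[0,0,0.12],[0,0,0],1],[[0,0,0.12],[0,0,0],1],[[0,0,0.12],[0,0,0],1],[[0,0,0.12],[0,0,0],1],[[0,0,0.12],[0,0,0],1]]';python3 -m handwheel '[[[0,0,0.12],[0,0,0],1],[[0,0,0.12],[0,0,0],1],[[0,0,0.06],[0,0,0],1],[[0,0,0],[0,0,0],1],[[0,0,0],[2,-15,0],1],[[0,0,0],[4,-30,0],1],[[0,0,0],[5,-35,0],1],[[0,0,0],[5,-35,0],1],[[0,0,0],[5,-35,0],1],[[0,0,0],[5,-35,0],1]]'; python3 - <<'E'
from h import *
plan(571,115,130,2)
E
```

```text
t: 15.13
ee_pos: [494.4, -396.2, 124.3]
orientation: [-3.076, -0.558, 0.015]
ft_force: [-1.0, 0.1, 0.1]
width: 88.0
t: 15.97
ee_pos: [507.2, -202.8, 118.4]
orientation: [-3.12, -0.068, 0.034]
ft_force: [0.5, 0.6, -0.2]
width: 87.8
t 15.97 pos [ 507.2 -202.8  118.4] yaw 2.5 w 87.8 j6 -0.46 | turn [-0.022  0.021  0.008] shift [  74.9 -315.4  -11.6] rows 0.1
```

```bash
python3 -m handwheel '[[[-0.01,0.01,0],[8,-35,-1],1],[[-0.01,0.01,0],[8,-35,-1],1],[[0,0,0],[8,-35,-1],1],[[0,0,0],[8,-35,-1],1],[[0,0,0],[8,-35,-1],1],[[0,0,0],[8,-35,-1],1],[[0,0,0],[8,-30,-1],1],[[0,0,0],[8,-25,-1],1],[[0,0,0],[2,-10,0],1],[[0,0,0],[0,0,0],1]]'; python3 - <<'E'
from h import *
plan(571,115,12,2.2)
p=ctrl.get_image('wrist');cv2.imwrite('pics/w4.png',p['pixels'][:,:,::-1])
r=ctrl.spot_point(p,'screwdriver_grip');print([(c2w(p,q['position']).round(0).tolist(),round(q['score'],2)) for q in r[:2]])
E
```

```text
t: 16.8
ee_pos: [549.5, 103.9, 125.0]
orientation: [-3.135, -0.117, 0.013]
ft_force: [0.3, -0.7, -0.3]
width: 87.9
t 16.8 pos [549.5 103.9 125. ] yaw 4.3 w 87.9 j6 0.08 | turn [-0.005  0.008  0.036] shift [ 21.9 -10.3 113. ] rows 0.3
[([570.0, 117.0, 13.0], 0.78)]
```

View pics/w4.png

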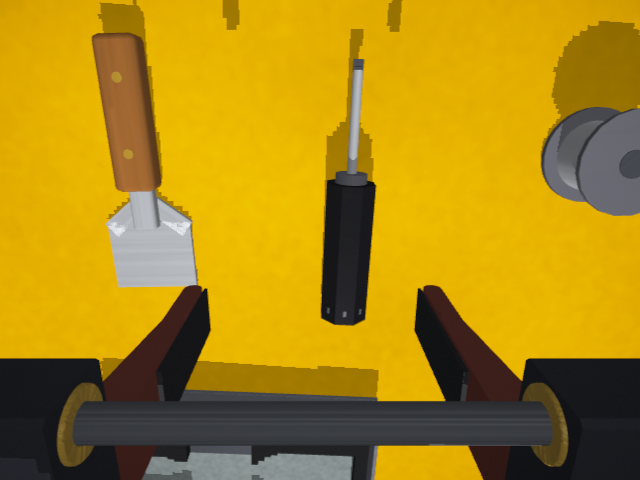

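The screwdriver's tail is at (344,320) and its tip at (358,62). The scraper's tail is at (117,36) and its blade end at (157,287). The reel is clear to the right.

```bash
python3 - <<'E'
from h import *
p=ctrl.get_image('wrist')
axis(p,(344,320),15,(358,62),15)
axis(p,(344,318),15,(350.5,183),15)
axis(p,(117,36),14,(157,287),2)
plan(571,115,12,2.2)
E
```

```text
[574.1  43.6] [566.2 210.3] len 166.9 yaw 92.7 grip [570.8 112. ]
[573.9  45.2] [569.  139.8] len 94.7 yaw 93.0 grip [572.2  77.5]
[427.2 214.2] [439.8  52.6] len 162.1 yaw -85.5 grip [432.4 148.4]
t 16.95 pos [549.4 100.8 125. ] yaw 4.1 w 87.8 j6 0.08 | turn [-0.004  0.009  0.032] shift [ 22.1 -13.4 113. ] rows 0.3
```

```bash
python3 -m handwheel '[[[0,0,0.027],[6,-3,8],1],[[0,0,0],[6,-3,10],1],[[0,0,0],[5,-3,10],1],[[0,0,0],[2,-2,10],1],[[0,0,0],[0,0,10],1],[[0,0,0],[0,0,10],1],[[0,0,0],[0,0,10],1],[[0,0,0],[0,0,5],1],[[0,0,0],[0,0,0],1],[[0,0,0],[0,0,0],1]]'; python3 - <<'E'
from h import *
plan(571,114,11,2.6)
E
```

```text
t: 17.78
ee_pos: [565.2, 105.6, 42.8]
orientation: [-3.139, -0.059, 0.023]
ft_force: [-0.9, 0.6, -0.5]
width: 87.8
t 17.78 pos [565.2 105.6  42.8] yaw 2.2 w 87.8 j6 0.12 | turn [-0.003  0.015 -0.007] shift [ 6.1 -8.1 31.8] rows 0.1
```

```bash
python3 -m handwheel '[[[0,0.01,-0.005],[2,-3,4],1],[[0,0,0],[2,-3,4],1],[[0,0,0],[1,-1.5,4],1],[[0,0,0],[0,0,4],1],[[0,0,0],[0,0,4],1],[[0,0,0],[0,0,4],1],[[0,0,0],[0,0,2],1],[[0,0,0],[0,0,0],1],[[0,0,0],[0,0,0],1],[[0,0,0],[0,0,0],1]]'; python3 - <<'E'
from h import *
plan(571,114,11,2.6)
E
```

```text
t: 18.62
ee_pos: [571.3, 114.9, 15.5]
orientation: [-3.138, -0.07, 0.002]
ft_force: [-0.2, -0.4, 0.2]
width: 87.8
t 18.62 pos [571.3 114.9  15.5] yaw 2.5 w 87.8 j6 0.13 | turn [-0.003  0.001 -0.001] shift [-0.4  0.9  4.5] rows 0.0
```

```bash
python3 -m handwheel '[[[0,0,0],[0,0.5,2],0],[[0,0,0],[0,0,1.5],0],[[0,0,0],[0,0,0.5],0],[[0,0,0],[0,0,0],0],[[0,0,0],[0,0,0],0],[[0,0,0],[0,0,0],0],[[0,0,0],[0,0,0],0],[[0,0,0],[0,0,0],0],[[0,0,0],[0,0,0],0],[[0,0,0],[0,0,0],0]]'; python3 -m handwheel '[[[0,0,0],[0,0,0],0],[[0,0,0],[0,0,0],0],[[0,0,0],[0,0,-6],0],[[0,0,0],[0,0,-12],0],[[0,0,0.12],[0,0,-12],0],[[0,0,0.12],[0,0,-12],0],[[0,0,0.12],[0,0,-12],0],[[0,0,0.12],[0,0,-12],0],[[0,0,0.12],[0,0,-12],0],[[0,0,0.12],[0,0,-4],0]]'; python3 - <<'E'
from h import *
plan(495,-301.5,90,-88.3,1)
E
```

```text
t: 19.45
ee_pos: [571.8, 114.2, 11.9]
orientation: [-3.138, -0.069, -0.0]
ft_force: [0.2, 0.0, -0.5]
width: 29.8
t: 20.28
ee_pos: [570.6, 113.8, 101.6]
orientation: [-2.949, 1.079, 0.005]
ft_force: [-0.3, -0.2, -1.0]
width: 29.7
t 20.28 pos [570.6 113.8 101.6] yaw -40.2 w 29.7 j6 0.87 | turn [0.001 0.004 0.84 ] shift [412.9  87.9  11.6] rows 6.7
```

```bash
python3 -m handwheel '[[[0,0,0.12],[0,0,0],0],[[0,0,0.12],[0,0,0],0],[[0,0,0.12],[0,0,0],0],[[0,0,0.12],[0,0,0],0],[[0,0,0.12],[0,0,0],0],[[0,0,0.12],[0,0,0],0],[[0,0,0.05],[0,0,0],0],[[0,0,0],[15,3,0],0],[[0,0,0],[28,6,0],0],[[0,0,0],[30,6,0],0]]';python3 -m handwheel '[[[0,0,0],[30,6,0],0],[[0,0,0],[30,6,0],0],[[0,0,0],[30,6,0],0],[[0,0,0],[30,6,0],0],[[0,0,0],[30,6,0],0],[[0,0,0],[30,6,0],0],[[0,0,0],[30,6,0],0],[[0,0,0],[20,4,0],0],[[0,0,0],[8,2,0],0],[[0,0,0],[0,0,0],0]]'; python3 - <<'E'
from h import *
plan(495,-301.5,90,-88.3,1)
E
```

```text
t: 21.12
ee_pos: [563.6, 43.4, 115.7]
orientation: [-2.284, 2.139, -0.008]
ft_force: [0.6, -0.8, -1.2]
width: 29.7
t: 21.95
ee_pos: [529.4, -212.7, 125.2]
orientation: [-2.278, 2.138, -0.022]
ft_force: [0.2, -0.2, -0.5]
width: 29.9
t 21.95 pos [ 529.4 -212.7  125.2] yaw -86.4 w 29.9 j6 1.09 | turn [-0.023  0.002  0.034] shift [87.7 37.1 35.2] rows 0.3
```

```bash
python3 -m handwheel '[[[-0.01,0,0.02],[10,4,1],0],[[-0.01,0,0.01],[15,6,3],0],[[0,0,0],[15,6,4],0],[[0,0,0],[15,6,4],0],[[0,0,0],[12,5,4],0],[[0,0,0],[6,3,4],0],[[0,0,0],[2,1,4],0],[[0,0,0],[0,0,4],0],[[0,0,0],[0,0,2],0],[[0,0,0],[0,0,0],0]]'; python3 - <<'E'
from h import *
plan(495,-301.5,21,-88.3,1)
p=ctrl.get_image('wrist');cv2.imwrite('pics/w5.png',p['pixels'][:,:,::-1])
E
```

```text
t: 22.78
ee_pos: [500.1, -289.3, 93.0]
orientation: [-2.258, 2.183, 0.006]
ft_force: [-0.0, 0.5, -0.4]
width: 29.7
t 22.78 pos [ 500.1 -289.3   93. ] yaw -88.0 w 29.7 j6 0.99 | turn [0.002 0.004 0.004] shift [12.   5.5 72. ] rows 0.0
```

View pics/w5.png

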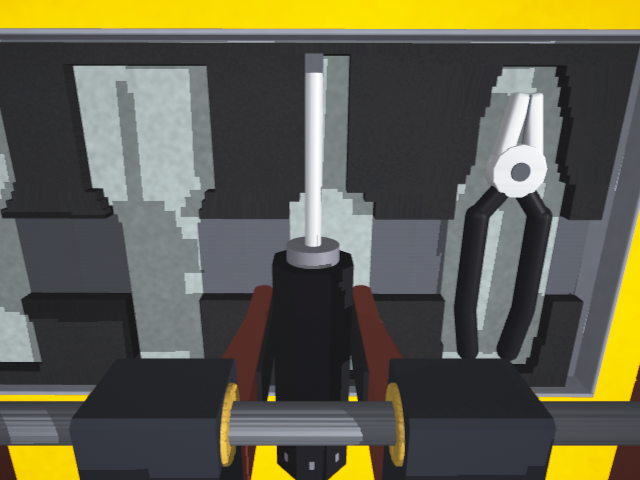

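```bash
python3 - <<'E'
from h import *
p=ctrl.get_image('wrist')
for q,z in [((348,56),19),((349,180),19),((320,218),19),((320,295),19),((66,66),19),((208,66),19),((250,218),19),((60,295),19),((80,295),19),((314,60),87),((313,235),87)]: print(q,px(p,*q,z).round(1))
plan(495,-301.5,21,-88.3,1)
E
```

```text
(348, 56) [ 605.1 -302.1   19. ]
(349, 180) [ 543.2 -306.4   19. ]
(320, 218) [ 521.3 -291.6   19. ]
(320, 295) [ 474.1 -293.5   19. ]
(66, 66) [ 595.7 -161.1   19. ]
(208, 66) [ 598.1 -232.3   19. ]
(250, 218) [ 519.9 -252.6   19. ]
(60, 295) [ 468.5 -139.4   19. ]
(80, 295) [ 468.9 -151.3   19. ]
(314, 60) [ 597.1 -285.5   87. ]
(313, 235) [ 532.9 -287.4   87. ]
t 22.88 pos [ 500.4 -289.3   93.5] yaw -88.0 w 29.9 j6 0.99 | turn [0.002 0.003 0.005] shift [12.   5.8 72.5] rows 0.0
```

```bash
python3 -m handwheel '[[[0,0,0],[3,1,4],0],[[0,0,0],[3,1,5],0],[[0,0,0],[2.5,1,5],0],[[0,0,0],[1,0.5,5],0],[[0,0,0],[0,0,5],0],[[0,0,0],[0,0,5],0],[[0,0,0],[0,0,5],0],[[0,0,0],[0,0,3],0],[[0,0,0],[0,0,0],0],[[0,0,0],[0,0,0],0]]'; python3 - <<'E'
from h import *
plan(496.5,-300.3,21,-88.3,1)
E
```

```text
t: 23.72
ee_pos: [497.4, -298.8, 52.4]
orientation: [-2.26, 2.18, 0.005]
ft_force: [0.3, -0.3, -1.6]
width: 29.8
t 23.72 pos [ 497.4 -298.8   52.4] yaw -87.9 w 29.8 j6 0.97 | turn [0.002 0.003 0.006] shift [ 1.5  1.  31.4] rows 0.1
```

```bash
python3 -m handwheel '[[[0,0,0.004],[1,0.6,4],0],[[0,0,0],[0,0,4],0],[[0,0,0],[0,0,4],0],[[0,0,0],[0,0,4],0],[[0,0,0],[0,0,4],0],[[0,0,0],[0,0,3],0],[[0,0,0],[0,0,2],0],[[0,0,0],[0,0,1],0],[[0,0,0],[0,0,0],0],[[0,0,0],[0,0,0],0]]'; python3 - <<'E'
from h import *
plan(496.5,-300.3,21,-88.3,1)
p=ctrl.get_image('wrist');cv2.imwrite('pics/w6.png',p['pixels'][:,:,::-1])
E
```

```text
t: 24.55
ee_pos: [497.1, -299.9, 23.8]
orientation: [-2.256, 2.185, 0.004]
ft_force: [0.1, -0.1, -0.6]
width: 29.3
t 24.55 pos [ 497.1 -299.9   23.8] yaw -88.2 w 29.3 j6 0.97 | turn [0.001 0.003 0.002] shift [0.4 0.7 2.8] rows 0.0
```

View pics/w6.png

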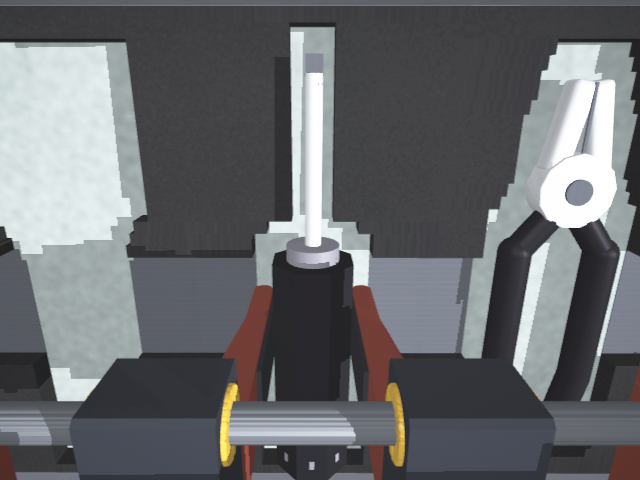

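The screwdriver's shaft (305-323) is centred in the slot (291-335). I'll lower it the last few mm and release.

```bash
python3 -m handwheel '[[[0,0,0],[0,0,1.5],0],[[0,0,0],[0,0,1.5],0],[[0,0,0],[0,0,1],0],[[0,0,0],[0,0,0],0],[[0,0,0],[0,0,0],0],[[0,0,0],[0,0,0],0.5],[[0,0,0],[0,0,0],0.5],[[0,0,0],[0,0,0],0.5],[[0,0,0],[0,0,0],0.5],[[0,0,0],[0,0,0],0.5]]'; python3 -m handwheel '[[[0,0,0],[0,0,0],0.5],[[0,0,0],[0,0,-10],0.5],[[0,0,0],[0,0,-12],0.5],[[0,0,0],[0,0,-14],0.5],[[0,0,0],[0,0,-14],0.5],[[0,0,0],[0,0,-14],0.5],[[0,0,0],[0,0,-14],0.5],[[0,0,0],[0,0,-14],0.5],[[0,0,0],[0,0,-4],0.5],[[0,0,0],[0,0,0],0.5]]'; python3 - <<'E'
from h import *
plan(432.4,149,120,4.6,1)
p=ctrl.get_image('wrist');cv2.imwrite('pics/w7.png',p['pixels'][:,:,::-1])
E
```

```text
t: 25.43
ee_pos: [498.1, -300.5, 21.3]
orientation: [-2.255, 2.184, 0.0]
ft_force: [1.3, 0.1, 1.0]
width: 44.0
t: 26.27
ee_pos: [498.6, -301.0, 129.3]
orientation: [-2.255, 2.184, -0.005]
ft_force: [0.6, 0.2, 0.8]
width: 44.1
t 26.27 pos [ 498.6 -301.   129.3] yaw -88.2 w 44.1 j6 0.97 | turn [-0.003 -0.004 -1.619] shift [ -29.9 -453.8    9.3] rows 13.0
```

View pics/w7.png

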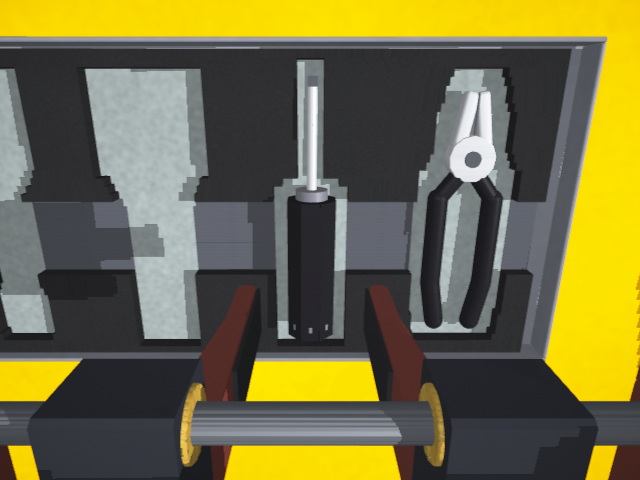

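```bash
python3 -m handwheel '[[[0,0,-0.12],[0,0,0],1],[[0,0,-0.12],[0,0,0],1],[[0,0,-0.12],[0,0,0],1],[[0,0,-0.12],[0,0,0],1],[[0,0,-0.12],[0,0,0],1],[[0,0,-0.12],[0,0,0],1],[[0,0,-0.12],[0,0,0],1],[[0,0,-0.12],[0,0,0],1],[[0,0,-0.12],[0,0,0],1],[[0,0,-0.12],[0,0,0],1]]';python3 -m handwheel '[[[0,0,-0.12],[0,0,0],1],[[0,0,-0.12],[0,0,0],1],[[0,0,-0.1],[0,0,0],1],[[0,0,0],[0,0,0],1],[[0,0,0],[-1,-15,0],1],[[0,0,0],[-2,-30,0],1],[[0,0,0],[-2,-35,0],1],[[0,0,0],[-2,-35,0],1],[[0,0,0],[-2,-35,0],1],[[0,0,0],[-2,-35,0],1]]'; python3 - <<'E'
from h import *
plan(432.4,149,120,4.6)
E
```

```text
t: 27.15
ee_pos: [494.3, -298.3, 122.2]
orientation: [-3.103, 0.458, 0.01]
ft_force: [-1.0, 0.5, 0.9]
width: 87.7
t: 27.98
ee_pos: [467.9, -108.2, 117.7]
orientation: [-3.131, -0.057, 0.019]
ft_force: [1.4, 1.1, -0.4]
width: 87.7
t 27.98 pos [ 467.9 -108.2  117.7] yaw 2.1 w 87.7 j6 -0.3 | turn [-0.01   0.012 -0.044] shift [ -14.7 -259.2   -2.3] rows 0.4
```

```bash
python3 -m handwheel '[[[-0.005,0.005,-0.02],[0,-35,0],1],[[0,0,-0.02],[-1,-35,0],1],[[0,0,0],[-1,-35,0],1],[[0,0,0],[-1,-35,0],1],[[0,0,0],[-1,-35,0],1],[[0,0,0],[0,-25,0],1],[[0,0,0],[0,-15,0],1],[[0,0,0],[0,-8,0],1],[[0,0,0],[0,0,0],1],[[0,0,0],[0,0,0],1]]'; python3 - <<'E'
from h import *
plan(432.4,149,11,4.6)
p=ctrl.get_image('wrist');cv2.imwrite('pics/w8.png',p['pixels'][:,:,::-1])
E
```

```text
t: 28.82
ee_pos: [437.0, 135.4, 117.4]
orientation: [-3.134, -0.086, 0.021]
ft_force: [-0.9, 0.2, -0.8]
width: 87.9
t 28.82 pos [437.  135.4 117.4] yaw 3.1 w 87.9 j6 0.2 | turn [-0.006  0.013 -0.026] shift [ -3.5 -13.9 106.4] rows 0.2
```

View pics/w8.png

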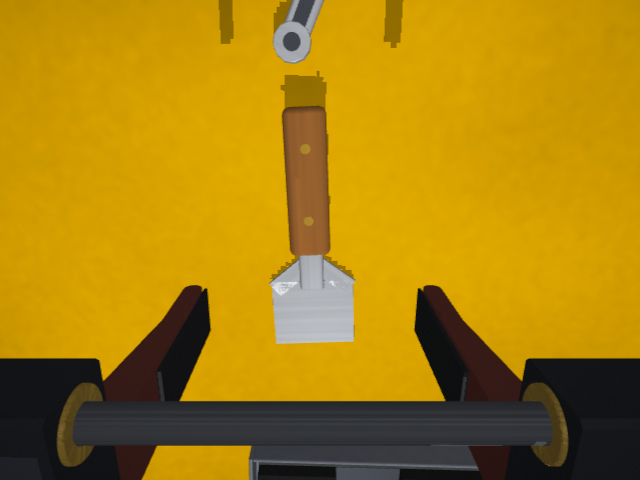

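The scraper's tail is at (304,108) and its blade end at (315,342), so it sits centred in the wrist view as expected. I'll descend.

```bash
python3 - <<'E'
from h import *
p=ctrl.get_image('wrist')
axis(p,(304,108),14,(315,342),2)
E
python3 -m handwheel '[[[0,0.005,-0.02],[-1,-4,8],1],[[0,0,0],[-1,-4,10],1],[[0,0,0],[0,-2,10],1],[[0,0,0],[0,-1,10],1],[[0,0,0],[0,0,10],1],[[0,0,0],[0,0,10],1],[[0,0,0],[0,0,8],1],[[0,0,0],[0,0,4],1],[[0,0,0],[0,0,0],1],[[0,0,0],[0,0,0],1]]'; python3 - <<'E'
from h import *
plan(432.4,149,11,4.6)
E
```

```text
[425.7 216.5] [441.2  54.9] len 162.4 yaw -84.5 grip [432.  150.7]
t: 29.75
ee_pos: [434.4, 140.0, 40.4]
orientation: [-3.135, -0.09, 0.017]
ft_force: [-0.3, 1.0, -0.3]
width: 88.0
t 29.75 pos [434.4 140.   40.4] yaw 3.3 w 88.0 j6 0.21 | turn [-0.005  0.011 -0.023] shift [-1.3 -9.1 29.4] rows 0.2
```

```bash
python3 -m handwheel '[[[0,0.008,-0.015],[-0.5,-3,4],1],[[0,0,-0.01],[-0.5,-3,4],1],[[0,0,0],[0,-2,4],1],[[0,0,0],[0,-1,4],1],[[0,0,0],[0,0,4],1],[[0,0,0],[0,0,3],1],[[0,0,0],[0,0,2],1],[[0,0,0],[0,0,1],1],[[0,0,0],[0,0,0],1],[[0,0,0],[0,0,0],1]]'; python3 - <<'E'
from h import *
plan(432.2,149.8,11,5)
E
```

```text
t: 30.58
ee_pos: [433.6, 150.6, 12.9]
orientation: [-3.133, -0.133, -0.001]
ft_force: [0.2, -0.1, -0.4]
width: 87.7
t 30.58 pos [433.6 150.6  12.9] yaw 4.9 w 87.7 j6 0.21 | turn [-0.006 -0.001 -0.002] shift [-1.5  0.6  1.9] rows 0.0
```

```bash
python3 -m handwheel '[[[0,0,0],[-1,0.5,1.5],0],[[0,0,0],[0,0,0.7],0],[[0,0,0],[0,0,0],0],[[0,0,0],[0,0,0],0],[[0,0,0],[0,0,0],0],[[0,0,0],[0,0,0],0],[[0,0,0],[0,0,0],0],[[0,0,0],[0,0,0],0],[[0,0,0],[0,0,0],0],[[0,0,0],[0,0,0],0]]'; python3 - <<'E'
from h import *
plan(432.2,149.8,11,5)
E
python3 -m handwheel '[[[0,0,0],[0,0,0],0],[[0,0,0],[0,0,0],0],[[0,0,0],[0,0,-6],0],[[0,0,0],[0,0,-12],0],[[0,0,-0.12],[0,0,-12],0],[[0,0,-0.12],[0,0,-12],0],[[0,0,-0.12],[0,0,-12],0],[[0,0,-0.12],[0,0,-12],0],[[0,0,-0.12],[0,0,-12],0],[[0,0,-0.12],[0,0,-4],0]]'; python3 - <<'E'
from h import *
plan(494,-200.3,90,91.7,1)
E
```

```text
t: 31.42
ee_pos: [433.1, 149.9, 11.1]
orientation: [-3.132, -0.133, -0.003]
ft_force: [-0.8, 0.8, -0.6]
width: 25.9
t 31.42 pos [433.1 149.9  11.1] yaw 4.8 w 25.9 j6 0.21 | turn [-0.006 -0.002 -0.003] shift [-0.9 -0.   0.1] rows 0.0
t: 32.25
ee_pos: [430.9, 148.7, 97.3]
orientation: [-2.869, -1.264, 0.001]
ft_force: [0.6, 0.1, -1.7]
width: 25.7
t 32.25 pos [430.9 148.7  97.3] yaw 47.6 w 25.7 j6 -0.54 | turn [-0.005 -0.004 -0.77 ] shift [-350.7   52.8    7.3] rows 6.2
```

```bash
python3 -m handwheel '[[[0,0,-0.12],[0,0,0],0],[[0,0,-0.12],[0,0,0],0],[[0,0,-0.12],[0,0,0],0],[[0,0,-0.12],[0,0,0],0],[[0,0,-0.12],[0,0,0],0],[[0,0,-0.11],[0,0,0],0],[[0,0,0],[-15,2,0],0],[[0,0,0],[-28,4,0],0],[[0,0,0],[-30,5,0],0],[[0,0,0],[-30,5,0],0]]';python3 -m handwheel '[[[0,0,0],[-30,5,0],0],[[0,0,0],[-30,5,0],0],[[0,0,0],[-30,5,0],0],[[0,0,0],[-30,5,0],0],[[0,0,0],[-28,5,0],0],[[0,0,0],[-22,5,0],0],[[0,0,0],[-15,4,0],0],[[0,0,0],[-6,2,0],0],[[0,0,0],[0,0,0],0],[[0,0,0],[0,0,0],0]]'; python3 - <<'E'
from h import *
plan(494,-200.3,20,91.7,1)
E
```

```text
t: 33.08
ee_pos: [447.8, 47.0, 102.8]
orientation: [-2.201, -2.237, -0.011]
ft_force: [1.2, 0.5, -0.9]
width: 25.8
t: 33.92
ee_pos: [487.1, -157.9, 105.2]
orientation: [-2.208, -2.233, -0.012]
ft_force: [-0.2, 1.3, 0.0]
width: 25.9
t 33.92 pos [ 487.1 -157.9  105.2] yaw 90.6 w 25.9 j6 -1.93 | turn [ 0.005 -0.006 -0.019] shift [-42.6   5.6  85.2] rows 0.1
```

```bash
python3 -m handwheel '[[[0,0,-0.01],[-6,1,3],0],[[0,0,-0.01],[-9,1,3],0],[[0,0,0],[-9,1,3],0],[[0,0,0],[-7,1,3],0],[[0,0,0],[-4,1,3],0],[[0,0,0],[-2,0,3],0],[[0,0,0],[0,0,2],0],[[0,0,0],[0,0,0],0],[[0,0,0],[0,0,0],0],[[0,0,0],[0,0,0],0]]'; python3 - <<'E'
from h import *
plan(494,-200.3,20,91.7,1)
p=ctrl.get_image('wrist');cv2.imwrite('pics/w9.png',p['pixels'][:,:,::-1])
E
```

```text
t: 34.75
ee_pos: [491.8, -191.7, 82.3]
orientation: [-2.174, -2.26, -0.01]
ft_force: [-0.7, -0.4, -1.7]
width: 25.8
t 34.75 pos [ 491.8 -191.7   82.3] yaw 92.2 w 25.8 j6 -2.02 | turn [ 0.001 -0.009  0.009] shift [-8.7  2.  62.3] rows 0.1
```

View pics/w9.png

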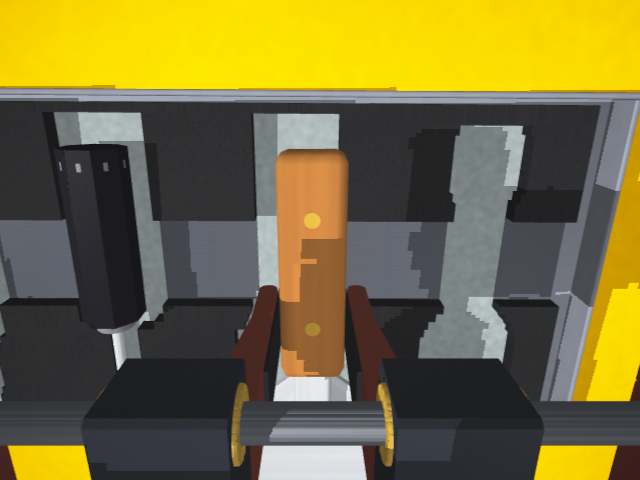

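```bash
python3 - <<'E'
from h import *
p=ctrl.get_image('wrist')
for q,z in [((254,114),19),((339,114),19),((390,220),19),((395,299),19),((454,126),9),((505,220),19),((526,126),19),((523,126),19),((443,299),19),((312,150),80)]: print(q,px(p,*q,z).round(1))
plan(494,-200.3,20,91.7,1)
E
```

```text
(254, 114) [ 414.1 -221.7   19. ]
(339, 114) [ 412.4 -179.9   19. ]
(390, 220) [ 465.6 -149.5   19. ]
(395, 299) [ 511.9 -142.2   19. ]
(454, 126) [ 416.4 -118.9    9. ]
(505, 220) [463.4 -88.   19. ]
(526, 126) [414.6 -86.2  19. ]
(523, 126) [414.6 -87.7  19. ]
(443, 299) [ 510.9 -115.    19. ]
(312, 150) [ 423.6 -193.3   80. ]
t 34.85 pos [ 491.9 -191.7   82.4] yaw 92.2 w 25.4 j6 -2.02 | turn [ 0.001 -0.008  0.009] shift [-8.6  1.8 62.4] rows 0.1
```

```bash
python3 -m handwheel '[[[0,0,0.005],[-2,0,4],0],[[0,0,0],[-2,0,5],0],[[0,0,0],[-1.5,0,5],0],[[0,0,0],[-0.5,0,5],0],[[0,0,0],[0,0,5],0],[[0,0,0],[0,0,5],0],[[0,0,0],[0,0,3],0],[[0,0,0],[0,0,0],0],[[0,0,0],[0,0,0],0],[[0,0,0],[0,0,0],0]]'; python3 - <<'E'
from h import *
plan(492.2,-199.3,20,91.7,1)
E
```

```text
t: 35.68
ee_pos: [491.9, -197.7, 46.4]
orientation: [-2.18, -2.254, -0.01]
ft_force: [0.6, -0.1, -0.7]
width: 25.9
t 35.68 pos [ 491.9 -197.7   46.4] yaw 91.9 w 25.9 j6 -2.02 | turn [ 0.    -0.009  0.004] shift [-1.6  0.2 26.4] rows 0.0
```

```bash
python3 -m handwheel '[[[0,-0.005,0],[-1,0,4],0],[[0,0,0],[-0.5,0,4],0],[[0,0,0],[0,0,4],0],[[0,0,0],[0,0,4],0],[[0,0,0],[0,0,3],0],[[0,0,0],[0,0,2],0],[[0,0,0],[0,0,1],0],[[0,0,0],[0,0,0],0],[[0,0,0],[0,0,0],0],[[0,0,0],[0,0,0],0]]'; python3 - <<'E'
from h import *
plan(492.2,-199.3,20,91.7,1)
p=ctrl.get_image('wrist');cv2.imwrite('pics/w10.png',p['pixels'][:,:,::-1])
E
```

```text
t: 36.52
ee_pos: [492.4, -199.4, 22.4]
orientation: [-2.183, -2.258, -0.005]
ft_force: [-0.8, 1.2, -1.0]
width: 26.2
t 36.52 pos [ 492.4 -199.4   22.4] yaw 91.9 w 26.2 j6 -2.02 | turn [ 0.001 -0.003  0.004] shift [ 0.1 -0.2  2.4] rows 0.0
```

View pics/w10.png

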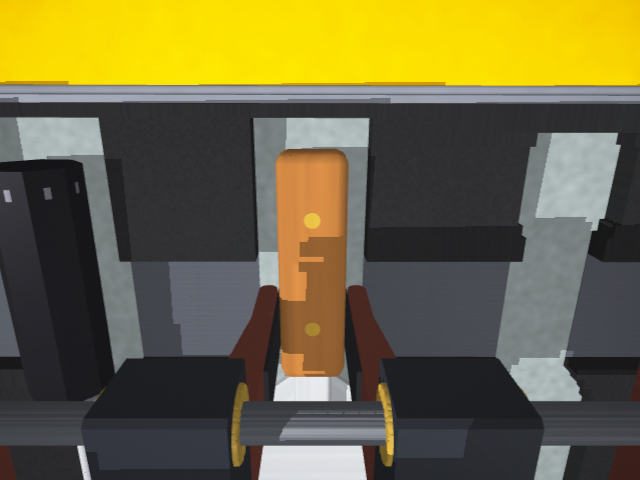

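The scraper handle (277-348) is centred in its recess (255-369). I'll finish lowering and release.

```bash
python3 -m handwheel '[[[0,0,0],[0,0,1.5],0],[[0,0,0],[0,0,1.5],0],[[0,0,0],[0,0,0.7],0],[[0,0,0],[0,0,0],0],[[0,0,0],[0,0,0],0],[[0,0,0],[0,0,0],0.45],[[0,0,0],[0,0,0],0.45],[[0,0,0],[0,0,0],0.45],[[0,0,0],[0,0,0],0.45],[[0,0,0],[0,0,0],0.45]]'; python3 -m handwheel '[[[0,0,0],[0,0,0],0.45],[[0,0,0],[0,0,-10],0.45],[[0,0,0],[0,0,-12],0.45],[[0,0,0],[0,0,-14],0.45],[[0,0,0],[0,0,-14],0.45],[[0,0,0],[0,0,-14],0.45],[[0,0,0],[0,0,-14],0.45],[[0,0,0],[0,0,-14],0.45],[[0,0,0],[0,0,-4],0.45],[[0,0,0],[0,0,0],0.45]]'; python3 - <<'E'
from h import *
plan(436,305,120,-20.5,1)
p=ctrl.get_image('wrist');cv2.imwrite('pics/w11.png',p['pixels'][:,:,::-1])
E
```

```text
t: 37.4
ee_pos: [493.4, -199.8, 20.5]
orientation: [2.182, 2.258, 0.006]
ft_force: [0.7, -0.2, -0.5]
width: 39.6
t: 38.23
ee_pos: [493.3, -200.1, 128.1]
orientation: [2.181, 2.256, 0.007]
ft_force: [0.3, 0.4, -0.0]
width: 39.7
t 38.23 pos [ 493.3 -200.1  128.1] yaw 91.9 w 39.7 j6 -2.02 | turn [ 0.004 -0.006  1.963] shift [-230.6 -453.     8.1] rows 15.7
```

View pics/w11.png

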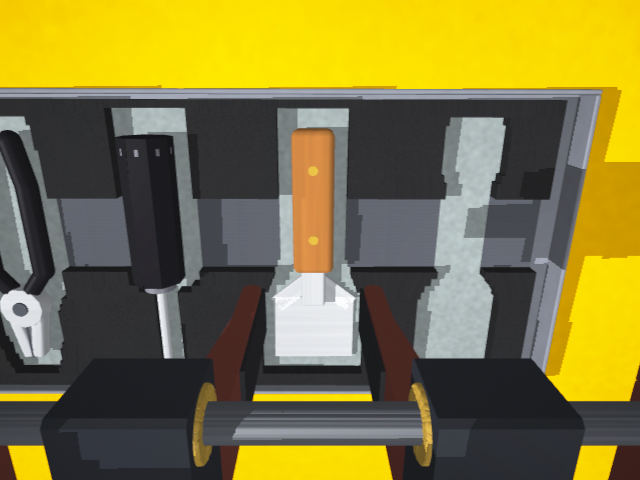

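```bash
python3 - <<'E'
from h import *
p=ctrl.get_image('wrist')
for q,z in [((445,118),19),((505,118),19),((400,198),19),((400,268),19),((439,268),19),((278,109),19),((349,109),19)]: print(q,px(p,*q,z).round(1))
E
python3 -m handwheel '[[[0,0,0.12],[0,0,0],1],[[0,0,0.12],[0,0,0],1],[[0,0,0.12],[0,0,0],1],[[0,0,0.12],[0,0,0],1],[[0,0,0.12],[0,0,0],1],[[0,0,0.12],[0,0,0],1],[[0,0,0.12],[0,0,0],1],[[0,0,0.12],[0,0,0],1],[[0,0,0.12],[0,0,0],1],[[0,0,0.12],[0,0,0],1]]';python3 -m handwheel '[[[0,0,0.12],[0,0,0],1],[[0,0,0.12],[0,0,0],1],[[0,0,0.12],[0,0,0],1],[[0,0,0.12],[0,0,0],1],[[0,0,0.12],[0,0,0],1],[[0,0,0.1],[0,0,0],1],[[0,0,0],[-7,-14,0],1],[[0,0,0],[-14,-28,0],1],[[0,0,0],[-15,-30,0],1],[[0,0,0],[-15,-30,0],1]]'; python3 - <<'E'
from h import *
plan(436.5,305,120,-20.5)
E
```

```text
(445, 118) [ 416.1 -122.3   19. ]
(505, 118) [414.8 -86.5  19. ]
(400, 198) [ 465.6 -144.3   19. ]
(400, 268) [ 513.3 -139.5   19. ]
(439, 268) [ 512.4 -113.5   19. ]
(278, 109) [ 414.3 -221.9   19. ]
(349, 109) [ 412.9 -179.8   19. ]
t: 39.17
ee_pos: [486.6, -197.2, 117.4]
orientation: [-3.081, -0.56, 0.015]
ft_force: [-0.6, 0.0, 0.2]
width: 88.0
t: 40.0
ee_pos: [471.4, -83.1, 108.7]
orientation: [-3.075, 0.603, 0.045]
ft_force: [0.8, 0.5, -0.8]
width: 88.0
t 40.0 pos [471.4 -83.1 108.7] yaw -22.2 w 88.0 j6 0.17 | turn [-0.003  0.03  -0.029] shift [-168.6 -351.3  -11.3] rows 0.2
```

```bash
python3 -m handwheel '[[[0,0.01,-0.01],[-16,-33,-1],1],[[0,0.01,-0.01],[-16,-34,-1],1],[[0,0,0],[-16,-34,-1],1],[[0,0,0],[-16,-34,-1],1],[[0,0,0],[-16,-34,-1],1],[[0,0,0],[-16,-34,-1],1],[[0,0,0],[-16,-34,-1],1],[[0,0,0],[-14,-28,0],1],[[0,0,0],[-10,-20,0],1],[[0,0,0],[-4,-8,0],1]]'; python3 -m handwheel '[[[0,0,0],[0,0,0],1],[[0,0,0],[0,0,0],1],[[0,0,0],[0,0,0],1],[[0,0,0],[0,0,0],1],[[0,0,0],[0,0,0],1],[[0,0,0],[0,0,0],1],[[0,0,0],[0,0,0],1],[[0,0,0],[0,0,0],1],[[0,0,0],[0,0,0],1],[[0,0,0],[0,0,0],1]]'; python3 - <<'E'
from h import *
plan(436.5,305,11,-20.5)
p=ctrl.get_image('wrist');cv2.imwrite('pics/w12.png',p['pixels'][:,:,::-1])
E
```

```text
t: 40.83
ee_pos: [437.4, 258.1, 110.2]
orientation: [3.089, -0.571, -0.035]
ft_force: [0.1, -0.1, 0.4]
width: 87.5
t: 41.67
ee_pos: [436.5, 252.4, 107.9]
orientation: [3.083, -0.576, -0.042]
ft_force: [-0.3, 0.5, -0.6]
width: 87.3
t 41.67 pos [436.5 252.4 107.9] yaw -21.2 w 87.3 j6 0.85 | turn [ 0.01   0.025 -0.012] shift [-18.4 -49.3  96.9] rows 0.1
```

View pics/w12.png

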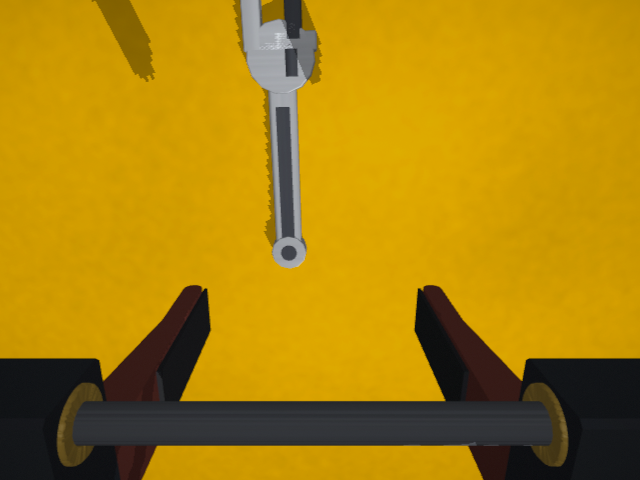

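The wrench hole is at (289,253), with the handle running up to (283,95). I need about 50 mm more along the tool's -y.

```bash
python3 - <<'E'
from h import *
p=ctrl.get_image('wrist')
A=px(p,289,253,10)[:2];B=px(p,283.5,95,9.5)[:2];T=px(p,289,268,8)[:2];u=(B-A)/np.linalg.norm(B-A)
print(A,B,T,np.degrees(np.arctan2(u[1],u[0])),A+56.5*u,T+66.5*u)
E
python3 -m handwheel '[[[0,0.01,0],[-3,-7,0],1],[[0,0.01,0],[-4,-10,3],1],[[0,0,0],[-4,-10,6],1],[[0,0,0],[-3,-8,8],1],[[0,0,0],[-2,-6,8],1],[[0,0,0],[0,-2,8],1],[[0,0,0],[0,0,8],1],[[0,0,0],[0,0,8],1],[[0,0,0],[0,0,4],1],[[0,0,0],[0,0,0],1]]'; python3 - <<'E'
from h import *
plan(436.5,305,11,-20.5)
E
```

```text
[416.56488553 251.70829043] [449.40170567 340.73786142] [412.24148001 241.49020736] 69.75448800778896 [436.11634707 304.71763255] [435.25337721 303.88173392]
t: 42.6
ee_pos: [436.0, 300.6, 48.2]
orientation: [3.079, -0.574, -0.013]
ft_force: [-0.4, -0.0, -0.2]
width: 87.9
t 42.6 pos [436.  300.6  48.2] yaw -21.1 w 87.9 j6 0.95 | turn [ 0.011  0.006 -0.011] shift [-1.1 -4.3 37.2] rows 0.1
```

```bash
python3 -m handwheel '[[[0.005,0.005,-0.01],[-0.5,-1,4],1],[[0.005,0,0],[-0.5,-1,5],1],[[0,0,0],[0,-1,5],1],[[0,0,0],[0,0,5],1],[[0,0,0],[0,0,5],1],[[0,0,0],[0,0,4],1],[[0,0,0],[0,0,3],1],[[0,0,0],[0,0,1],1],[[0,0,0],[0,0,0],0.4],[[0,0,0],[0,0,0],0.4]]'; python3 - <<'E'
from h import *
plan(436,304.5,11,-20.5)
E
```

```text
t: 43.43
ee_pos: [436.4, 303.0, 12.9]
orientation: [3.091, -0.561, -0.002]
ft_force: [0.3, -0.5, 0.0]
width: 77.8
t 43.43 pos [436.4 303.   12.9] yaw -20.6 w 77.8 j6 0.94 | turn [ 0.     0.001 -0.001] shift [-0.9 -1.2  1.9] rows 0.0
```

```bash
python3 -m handwheel '[[[0,0,0],[-0.5,-1,1.5],0.4],[[0,0,0],[0,0,1],0.3],[[0,0,0],[0,0,0.5],0.3],[[0,0,0],[0,0,0],0],[[0,0,0],[0,0,0],0],[[0,0,0],[0,0,0],0],[[0,0,0],[0,0,0],0],[[0,0,0],[0,0,0],0],[[0,0,0],[0,0,0],0],[[0,0,0],[0,0,0],0]]'; python3 -m handwheel '[[[0,0,0],[0,0,0],0],[[0,0,0],[0,0,0],0],[[0,0,0],[0,0,0],0],[[0,0,0],[0,0,0],0],[[0,0,0],[0,0,0],0],[[0,0,0],[0,0,-4],0],[[0,0,0],[0,0,-6],0],[[0,0,0],[0,0,-6],0],[[0,0,0],[0,0,-3],0],[[0,0,0],[0,0,0],0]]'; python3 - <<'E'
from h import *
plan(489.5,-101.8,90,-88.3,1)
p=ctrl.get_image('wrist');cv2.imwrite('pics/w13.png',p['pixels'][:,:,::-1])
E
```

```text
t: 44.27
ee_pos: [436.9, 304.7, 10.5]
orientation: [-3.09, 0.56, -0.001]
ft_force: [0.2, -0.1, -0.8]
width: 15.8
t: 45.1
ee_pos: [436.3, 304.2, 31.0]
orientation: [3.091, -0.56, -0.001]
ft_force: [-0.3, 0.4, -2.0]
width: 15.6
t 45.1 pos [436.3 304.2  31. ] yaw -20.6 w 15.6 j6 0.94 | turn [1.000e-03 1.000e-03 1.182e+00] shift [407.4 -41.1 -59. ] rows 9.5
```

View pics/w13.png

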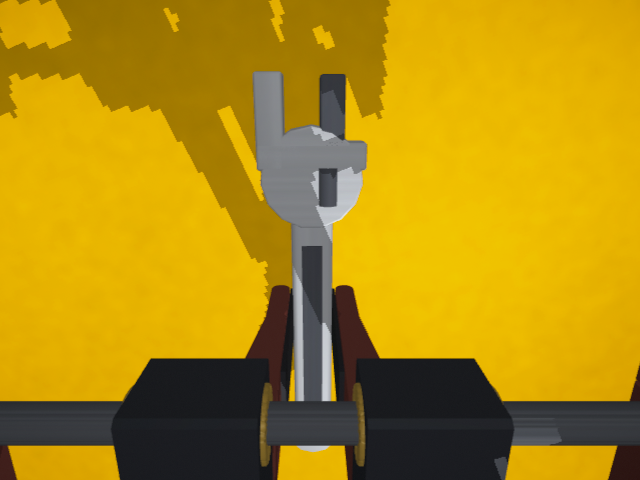

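The wrench is held square between the pads, with its head at (312,170).

```bash
python3 -m handwheel '[[[0,0,0],[0,0,-8],0],[[0,0,0.06],[0,0,-10],0],[[0,0,0.12],[0,0,-10],0],[[0,0,0.12],[0,0,-10],0],[[0,0,0.12],[0,0,-10],0],[[0,0,0.12],[0,0,-8],0],[[0,0,0.12],[0,0,-4],0],[[0,0,0.12],[0,0,0],0],[[0,0,0.12],[0,0,0],0],[[0,0,0.12],[0,0,0],0]]'; python3 -m handwheel '[[[0,0,0.09],[0,0,0],0],[[0,0,0],[14,-1,0],0],[[0,0,0],[28,-3,0],0],[[0,0,0],[30,-3,0],0],[[0,0,0],[30,-3,0],0],[[0,0,0],[30,-3,0],0],[[0,0,0],[30,-3,0],0],[[0,0,0],[30,-3,0],0],[[0,0,0],[30,-3,0],0],[[0,0,0],[30,-3,0],0]]'; python3 - <<'E'
from h import *
plan(489.5,-101.8,90,-88.3,1)
E
```

```text
t: 45.98
ee_pos: [435.6, 303.9, 97.8]
orientation: [2.385, -2.044, -0.001]
ft_force: [0.4, -0.1, -2.1]
width: 15.7
t: 46.82
ee_pos: [476.2, 43.8, 101.1]
orientation: [-2.314, 2.122, 0.0]
ft_force: [1.6, 0.9, -1.5]
width: 16.0
t 46.82 pos [476.2  43.8 101.1] yaw -85.0 w 16.0 j6 1.55 | turn [-0.001  0.002  0.057] shift [145.9  -8.9  11.1] rows 0.5
```

```bash
python3 -m handwheel '[[[0,0,0.03],[25,-1,0],0],[[0,0,0.025],[22,-1,0],0],[[0,0,0],[20,-1,0],0],[[0,0,0],[16,-1,1],0],[[0,0,0],[12,-1,2],0],[[0,0,0],[8,-1,2],0],[[0,0,0],[4,0,3],0],[[0,0,0],[0,0,2],0],[[0,0,0],[0,0,0],0],[[0,0,0],[0,0,0],0]]'; python3 - <<'E'
from h import *
plan(489.5,-101.8,19.5,-88.3,1)
p=ctrl.get_image('wrist');cv2.imwrite('pics/w14.png',p['pixels'][:,:,::-1])
E
```

```text
t: 47.65
ee_pos: [484.0, -78.8, 92.5]
orientation: [-2.267, 2.174, -0.0]
ft_force: [-0.0, 0.7, -2.3]
width: 15.7
t 47.65 pos [484.  -78.8  92.5] yaw -87.6 w 15.7 j6 1.34 | turn [-0.     0.     0.012] shift [23.1 -4.8 73. ] rows 0.1
```

View pics/w14.png

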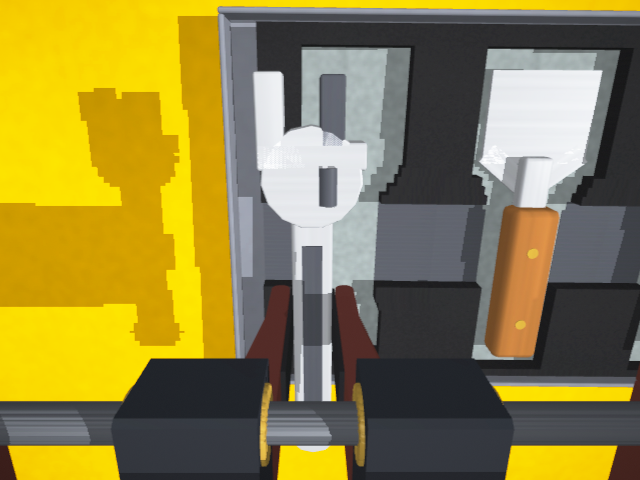

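```bash
python3 - <<'E'
from h import *
p=ctrl.get_image('wrist')
for q,z in [((302,48),19),((412,48),19),((420,205),19),((420,283),19),((380,205),19)]: print(q,px(p,*q,z).round(1))
plan(489.5,-101.8,19.5,-88.3,1)
E
```

```text
(302, 48) [591.9 -68.   19. ]
(412, 48) [ 594.1 -122.3   19. ]
(420, 205) [ 515.2 -135.7   19. ]
(420, 283) [ 468.6 -141.3   19. ]
(380, 205) [ 514.2 -113.7   19. ]
t 47.75 pos [484.1 -78.5  92.6] yaw -87.6 w 15.7 j6 1.34 | turn [-0.001  0.     0.012] shift [23.4 -4.7 73.1] rows 0.1
```

```bash
python3 -m handwheel '[[[0,0,0.01],[5,-1.5,4],0],[[0,0,0],[6,-1.5,5],0],[[0,0,0],[5,-1.5,5],0],[[0,0,0],[2,-0.5,5],0],[[0,0,0],[0,0,5],0],[[0,0,0],[0,0,5],0],[[0,0,0],[0,0,5],0],[[0,0,0],[0,0,3],0],[[0,0,0],[0,0,0],0],[[0,0,0],[0,0,0],0]]'; python3 - <<'E'
from h import *
plan(490,-100.3,19.5,-88.3,1)
E
```

```text
t: 48.58
ee_pos: [490.1, -96.6, 50.6]
orientation: [2.259, -2.183, -0.002]
ft_force: [-0.4, 0.7, -1.6]
width: 15.7
t 48.58 pos [490.1 -96.6  50.6] yaw -88.0 w 15.7 j6 1.32 | turn [0.001 0.001 0.004] shift [ 3.7  0.2 31.1] rows 0.0
```

```bash
python3 -m handwheel '[[[0,0,0],[1.5,0,4],0],[[0,0,0],[1,0,4],0],[[0,0,0],[0.5,0,4],0],[[0,0,0],[0,0,4],0],[[0,0,0],[0,0,4],0],[[0,0,0],[0,0,3],0],[[0,0,0],[0,0,2],0],[[0,0,0],[0,0,0],0],[[0,0,0],[0,0,0],0],[[0,0,0],[0,0,0],0]]'; python3 - <<'E'
from h import *
plan(490,-100.3,19.5,-88.3,1)
p=ctrl.get_image('wrist');cv2.imwrite('pics/w15.png',p['pixels'][:,:,::-1])
E
```

```text
t: 49.42
ee_pos: [490.5, -99.7, 23.2]
orientation: [-2.259, 2.183, 0.001]
ft_force: [0.1, -0.8, -1.2]
width: 15.5
t 49.42 pos [490.5 -99.7  23.2] yaw -88.0 w 15.5 j6 1.31 | turn [0.    0.001 0.005] shift [0.5 0.6 3.7] rows 0.0
```

View pics/w15.png

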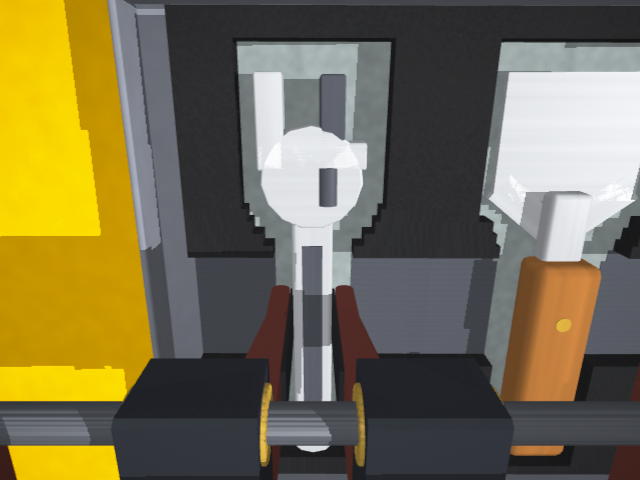

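The wrench head (257-367) is centred in its recess (240-390). I'll lower it and release.

```bash
python3 -m handwheel '[[[0,0,0],[0,0,1.5],0],[[0,0,0],[0,0,1.5],0],[[0,0,0],[0,0,1.2],0],[[0,0,0],[0,0,0.8],0],[[0,0,0],[0,0,0],0],[[0,0,0],[0,0,0],0],[[0,0,0],[0,0,0],0.4],[[0,0,0],[0,0,0],0.4],[[0,0,0],[0,0,0],0.4],[[0,0,0],[0,0,0],0.4]]'; python3 -m handwheel '[[[0,0,0],[0,0,0],0.4],[[0,0,0],[0,0,-10],0.4],[[0,0,0],[0,0,-12],0.4],[[0,0,0],[0,0,-14],0.4],[[0,0,0],[0,0,-14],0.4],[[0,0,0],[0,0,-14],0.4],[[0,0,0],[0,0,-14],0.4],[[0,0,0],[0,0,-14],0.4],[[0,0,0],[0,0,-14],0.4],[[0,0,0],[0,0,-8],0.4]]'; python3 - <<'E'
from h import *
plan(490,-100.3,19.5,-88.3,1)
p=ctrl.get_image('wrist');cv2.imwrite('pics/w16.png',p['pixels'][:,:,::-1])
E
```

```text
t: 50.3
ee_pos: [492.1, -100.0, 20.0]
orientation: [-2.258, 2.181, -0.004]
ft_force: [-0.5, -0.8, 0.4]
width: 34.5
t: 51.13
ee_pos: [490.0, -99.6, 141.7]
orientation: [-2.259, 2.183, 0.001]
ft_force: [1.2, -0.3, -1.2]
width: 35.2
t 51.13 pos [490.  -99.6 141.7] yaw -88.0 w 35.2 j6 1.31 | turn [0.    0.001 0.005] shift [  0.7  -0.  122.2] rows 0.0
```

View pics/w16.png

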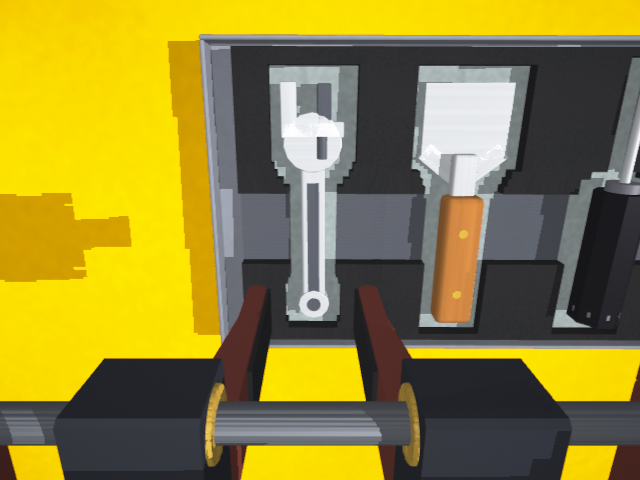

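The wrench lies inside its recess. I'll move the arm aside and check all four from the fixed cameras.

```bash
python3 -m handwheel '[[[0,0,0],[-15,0,-4],0.4],[[0,0,0],[-30,0,-5],0.4],[[0,0,0],[-30,0,-5],0.4],[[0,0,0],[-30,0,-5],0.4],[[0,0,0],[-30,0,-5],0.4],[[0,0,0],[-30,0,-5],0.4],[[0,0,0],[-30,0,-5],0.4],[[0,0,0],[-30,0,-5],0.4],[[0,0,0],[-20,0,0],0.4],[[0,0,0],[-10,0,0],0.4]]'; python3 - <<'E'
from h import *
ims=[]
for n in ('top','scene'):
    p=ctrl.get_image(n)
    if n=='top': ims=cv2.resize(p['pixels'][220:340,345:555,::-1],None,fx=3.8,fy=3.8,interpolation=cv2.INTER_CUBIC); cv2.imwrite('pics/tf.png',ims)
    else: cv2.imwrite('pics/sf.png',p['pixels'][:,:,::-1]); cv2.imwrite('pics/sfz.png',cv2.resize(p['pixels'][175:265,130:310,::-1],None,fx=4.4,fy=4.4,interpolation=cv2.INTER_CUBIC))
    for k in ['screwdriver','scraper','wrench','cutters']:
        g=ctrl.spot_point(p,k+'_grip');c=ctrl.spot_point(p,k+'_cutout')
        print(n,k,[ (c2w(p,q[0]['position']).round(0).tolist(),round(q[0]['score'],2)) if q else None for q in (g,c)])
    for k in ('reel_centre','tape_centre'):
        r=ctrl.spot_point(p,k);print(n,k,[(c2w(p,q['position']).round(0).tolist(),round(q['score'],2)) for q in r[:2]])
plan(0,0,0,0)
E
```

```text
t: 52.02
ee_pos: [481.0, 163.4, 183.5]
orientation: [-2.25, 2.189, -0.004]
ft_force: [-0.4, 0.2, -0.1]
width: 35.3
top screwdriver [([501.0, -301.0, 23.0], 0.91), ([498.0, -302.0, 26.0], 0.97)]
top scraper [([495.0, -199.0, 22.0], 0.84), ([488.0, -201.0, 16.0], 0.7)]
top wrench [([489.0, -99.0, 19.0], 0.84), ([494.0, -101.0, 15.0], 0.63)]
top cutters [([504.0, -398.0, 20.0], 0.59), ([501.0, -399.0, 18.0], 0.98)]
top reel_centre [([725.0, 168.0, 22.0], 0.58)]
top tape_centre [([516.0, 478.0, 13.0], 0.89)]
scene screwdriver [([497.0, -302.0, 24.0], 0.97), ([499.0, -303.0, 27.0], 0.68)]
scene scraper [None, ([491.0, -198.0, 19.0], 0.73)]
scene wrench [([486.0, -97.0, 18.0], 0.6), ([488.0, -103.0, 20.0], 0.7)]
scene cutters [([500.0, -395.0, 19.0], 0.87), ([500.0, -399.0, 14.0], 0.59)]
scene reel_centre [([721.0, 169.0, 20.0], 0.74)]
scene tape_centre [([512.0, 477.0, 14.0], 0.79)]
t 53.12 pos [481.3 161.2 183.5] yaw -88.5 w 35.3 j6 1.85 | turn [-0.002 -0.003 -1.545] shift [-481.3  161.2  183.5] rows 12.4
```

View pics/tf.png

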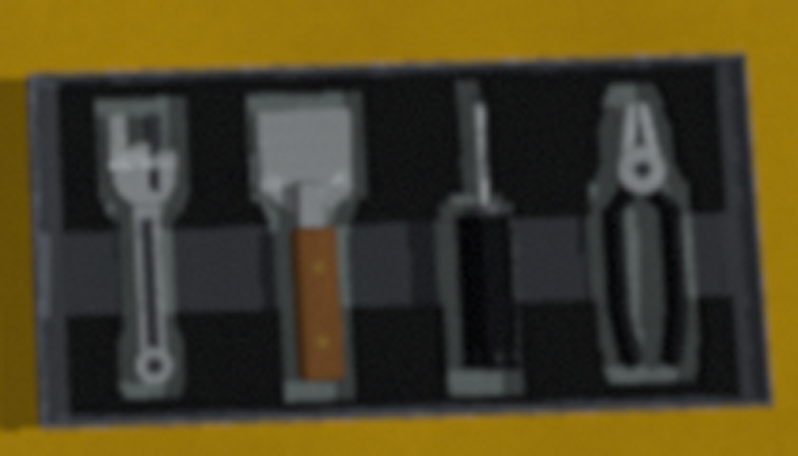

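View pics/sfz.png

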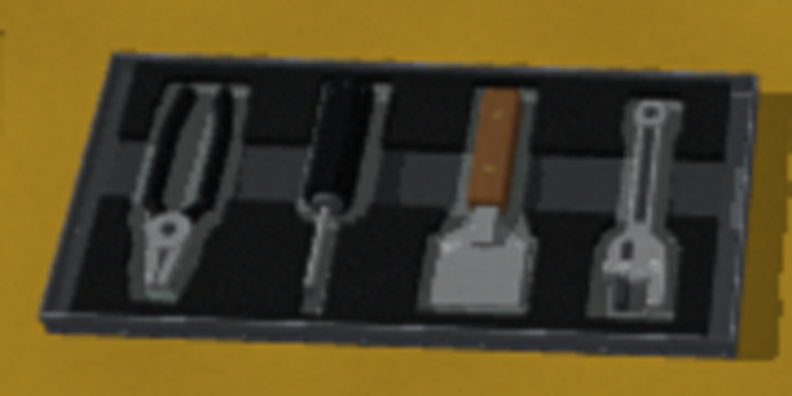

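```bash
python3 - <<'E'
from workcell import ctrl
print(ctrl.close_job())
E
```

```text
the job is handed in; nothing more can be done
None
```

I placed all four tools in their own recesses, heads away from the robot, and handed the job in at about 53 s of the 112 s allowed. Each tool was carried in the grip and let go within about 2 mm of its resting height. The order was cutters, screwdriver, scraper, wrench.

**Position:** The last top, scene and wrist pictures show every tool inside its outline with pale margin visible around it and nothing resting on the foam edges. The network's grip points came out within about 8 mm of the recess home points. It missed the scraper in the final scene picture, so that one was confirmed from the top and wrist views only.

**Height:** The network put the scraper, wrench and cutters about 3.5–4.5 mm above their home height. The limit is 3 mm, but the network is only good to about 4 mm. I trusted the gripper heights at release and the pictures over these readings, so the height check is not independently confirmed.

**Bystanders:** The solder reel and tape roll read within about 3 mm of where they were at the start. The arm was clear of everything at hand-in.

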